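# Set the panel holders with the setting key

## Task

The panel holders on the bench stand too wide: with the setting key's blade, turn each holder's slotted adjuster clockwise until the blade, held upright and slid lengthways along the gap between the cheeks, is felt to drag lightly (the sprung cheek pressing it with about 3 N). Work from the robot's left to its right, feeling each holder in turn by sliding the blade in from an end of its gap to past the middle, then hang the key back in its rest, leaving the holders upright and the cup and phone alone.

Things in the scene. Friction and masses are not known exactly. Their poses are not given: they have to be found in the camera images.
- key: setting key, blade and driver in one, 108 mm tall, 0.15 kg: steel blade 24 mm wide (its x), 6 mm thick (y), 62 mm long (z 0 to 62); above it a black handle 40 (x) by 28 (y) by 46 mm tall (z 62 to 108). Origin: middle of the blade's lower end, z up to the handle. It hangs upright in its rest at first. Grip it 87 mm up, across its y, firmly (60 N).
- rest: fixed dark steel rest of the key, base 100 by 70 mm. Two rails along its x, tops 75 mm high, 12 mm apart: the blade hangs between them, wide side along the rest's x, the handle's lower face on them, blade end 13 mm above the bench. End plates, inner faces at x = +-31 mm, rise to 81 mm. Origin: middle of the underside, on the bench.
- holder1: leftmost place's panel holder (places run left to right, +y to -y; at most one of the four is absent). Loose, 1.9 kg, base 130 (x) by 116 (y -62 to +54) by 20 mm. Origin: middle of the underside. Two aluminium cheeks (z 22 to 55 mm) face each other across an upright gap along x, open on top and at both ends, near y = +17 mm. Slotted adjuster at x = 0, y = -34 mm.
- holder1_screw (a joint): slotted eccentric adjuster of holder1, a 38 mm steel head on a vertical axis; rad, 0 to 3.4, grows clockwise seen from above and closes the gap by 2.8 mm per rad (gap about 10 mm at 0). Stays where it is left (friction 0.06 N m).
- holder1_slot (a point): middle of the top of holder1's adjuster, 52 mm above the bench. Its slot, 34 mm long, open at both ends, 13 mm deep (lowest 8 mm is 10 mm wide, above it flares to 17 mm), runs along this point's x, which turns with the head (the holder's x at joint 0). The blade's end fits in with about 0.17 rad of play either way.
- holder1_backface (a point): middle of the inner face of holder1's firm back cheek, at y about +20 mm (differs by 1 mm); axes as the holder's. The gap is straight for x +-28 mm, then flares at 26 deg to x = +-44 mm, 8 mm wider on each side. A blade in the gap lies against this face, middle 3 mm off it, its lower end best about 30 mm above the bench.
- holder1_cheek: middle of the inner face of holder1's other cheek, sprung: gives way to the holder's -y, 1 N per mm, no preload, up to 9 mm; axes as the holder's. Free gap: y distance from here to the back cheek's face. The right light drag is a free gap of about 3 mm: the 6 mm blade then presses the cheek back 3 mm, 3 N.
- holder2: second place's panel holder (places run left to right, +y to -y; at most one of the four is absent). Loose, 1.9 kg, base 130 (x) by 116 (y -62 to +54) by 20 mm. Origin: middle of the underside. Two aluminium cheeks (z 22 to 55 mm) face each other across an upright gap along x, open on top and at both ends, near y = +17 mm. Slotted adjuster at x = 0, y = -34 mm.
- holder2_screw (a joint): slotted eccentric adjuster of holder2, a 38 mm steel head on a vertical axis; rad, 0 to 3.4, grows clockwise seen from above and closes the gap by 2.8 mm per rad (gap about 10 mm at 0). Stays where it is left (friction 0.06 N m).
- holder2_slot (a point): middle of the top of holder2's adjuster, 52 mm above the bench. Its slot, 34 mm long, open at both ends, 13 mm deep (lowest 8 mm is 10 mm wide, above it flares to 17 mm), runs along this point's x, which turns with the head (the holder's x at joint 0). The blade's end fits in with about 0.17 rad of play either way.
- holder2_backface (a point): middle of the inner face of holder2's firm back cheek, at y about +20 mm (differs by 1 mm); axes as the holder's. The gap is straight for x +-28 mm, then flares at 26 deg to x = +-44 mm, 8 mm wider on each side. A blade in the gap lies against this face, middle 3 mm off it, its lower end best about 30 mm above the bench.
- holder2_cheek: middle of the inner face of holder2's other cheek, sprung: gives way to the holder's -y, 1 N per mm, no preload, up to 9 mm; axes as the holder's. Free gap: y distance from here to the back cheek's face. The right light drag is a free gap of about 3 mm: the 6 mm blade then presses the cheek back 3 mm, 3 N.
- holder3: third place's panel holder (places run left to right, +y to -y; at most one of the four is absent). Loose, 1.9 kg, base 130 (x) by 116 (y -62 to +54) by 20 mm. Origin: middle of the underside. Two aluminium cheeks (z 22 to 55 mm) face each other across an upright gap along x, open on top and at both ends, near y = +17 mm. Slotted adjuster at x = 0, y = -34 mm.
- holder3_screw (a joint): slotted eccentric adjuster of holder3, a 38 mm steel head on a vertical axis; rad, 0 to 3.4, grows clockwise seen from above and closes the gap by 2.8 mm per rad (gap about 10 mm at 0). Stays where it is left (friction 0.06 N m).
- holder3_slot (a point): middle of the top of holder3's adjuster, 52 mm above the bench. Its slot, 34 mm long, open at both ends, 13 mm deep (lowest 8 mm is 10 mm wide, above it flares to 17 mm), runs along this point's x, which turns with the head (the holder's x at joint 0). The blade's end fits in with about 0.17 rad of play either way.
- holder3_backface (a point): middle of the inner face of holder3's firm back cheek, at y about +20 mm (differs by 1 mm); axes as the holder's. The gap is straight for x +-28 mm, then flares at 26 deg to x = +-44 mm, 8 mm wider on each side. A blade in the gap lies against this face, middle 3 mm off it, its lower end best about 30 mm above the bench.
- holder3_cheek: middle of the inner face of holder3's other cheek, sprung: gives way to the holder's -y, 1 N per mm, no preload, up to 9 mm; axes as the holder's. Free gap: y distance from here to the back cheek's face. The right light drag is a free gap of about 3 mm: the 6 mm blade then presses the cheek back 3 mm, 3 N.
- holder4: rightmost place's panel holder (places run left to right, +y to -y; at most one of the four is absent). Loose, 1.9 kg, base 130 (x) by 116 (y -62 to +54) by 20 mm. Origin: middle of the underside. Two aluminium cheeks (z 22 to 55 mm) face each other across an upright gap along x, open on top and at both ends, near y = +17 mm. Slotted adjuster at x = 0, y = -34 mm.
- holder4_screw (a joint): slotted eccentric adjuster of holder4, a 38 mm steel head on a vertical axis; rad, 0 to 3.4, grows clockwise seen from above and closes the gap by 2.8 mm per rad (gap about 10 mm at 0). Stays where it is left (friction 0.06 N m).
- holder4_slot (a point): middle of the top of holder4's adjuster, 52 mm above the bench. Its slot, 34 mm long, open at both ends, 13 mm deep (lowest 8 mm is 10 mm wide, above it flares to 17 mm), runs along this point's x, which turns with the head (the holder's x at joint 0). The blade's end fits in with about 0.17 rad of play either way.
- holder4_backface (a point): middle of the inner face of holder4's firm back cheek, at y about +20 mm (differs by 1 mm); axes as the holder's. The gap is straight for x +-28 mm, then flares at 26 deg to x = +-44 mm, 8 mm wider on each side. A blade in the gap lies against this face, middle 3 mm off it, its lower end best about 30 mm above the bench.
- holder4_cheek: middle of the inner face of holder4's other cheek, sprung: gives way to the holder's -y, 1 N per mm, no preload, up to 9 mm; axes as the holder's. Free gap: y distance from here to the back cheek's face. The right light drag is a free gap of about 3 mm: the 6 mm blade then presses the cheek back 3 mm, 3 N.
- cup: brown cup, 80 mm wide, 100 mm tall; bystander. Origin: middle of its underside.
- phone: black phone lying flat, 150 by 72 by 9 mm; bystander. Origin: middle of its underside.

How it is judged:
By the outcome, as a careful person would: the job done as asked, in the order asked, and still so for the second after the job is handed in, with the robot touching nothing.
Of holder1, holder2, holder3, holder4 only 3 to 4 are there at a start; the rules pass over those that are not, and their reading is None.
At some moment in a run one of holder1, holder2, holder3, holder4 may be knocked a few centimetres aside while the robot is not near it.
It also fails if it takes over 210 s, if anything falls off the work surface, if the arm or the gripper's body presses on something with over 40 N, if the wrist force passes 120 N, or if a joint passes its speed limit or range.

## Robot

A 6-joint arm with a two-finger parallel gripper is mounted at the origin on the work surface. World frame = base frame: x ahead of the robot, y to its left, z up, the work surface at z = 0. Lengths are in m, angles in rad, forces in N, time in s.
With the tool pointing down it reaches from about 0.3 to 0.875 m from the base axis. Payload 6.4 kg.
Tool frame: the origin (TCP) lies at the very end of the fingers, on their centre line; the grasp point (between the pads) lies 19 mm behind it; y points along the fingers, x is the direction in which the jaws open and shut, and the axes are right-handed (so a half turn about y gives the same grasp; the last joint's range is limited). The gripper opens to 88 mm and grips with 3 to 60 N. Pads are 18 mm wide; open, the fingers measure 123 mm over their backs; the gripper's body (75 mm by 187 mm) begins 45 mm behind the grasp point.
Start: joints at [0.921, 0.181, 1.607, -0, 1.354, -0.206], TCP at [0.247, 0.519, 0.239] pointing down, gripper open.
Joint ranges: [-2.99, 2.99], [-0.89, 2.07], [0.3, 2.58], [-1.14, 4.28], [0, 2.63], [-3.12, 3.12]. Speed limits (rad/s): [2.57, 2.57, 3.01, 3.14, 3.14, 3.14].

## Interface

Orientations are given as a 3x3 rotation matrix whose columns are the frame's x, y, z axes.
In Python, from rig import * gives the robot as it stands.
- The arm moves only by the tool play_rows, never from a script. Its argument "motion" is a list of rows, each a list of 2 entries, a list of its own where there are three numbers: the shift along the tool's x, y, z in cm, then the turn, a rotation vector about the tool's x, y, z in rad. A call has 1 to 12 rows; each row is the pose to reach, as a shift and turn from the pose commanded when the call began, along the tool's axes at that moment; what a row does not reach only later rows make up. A row lasts 1/8 s, in which the tool goes at most 62.5 mm and 10.7 degrees, less where a joint would pass 70% of its speed; a pose out of reach is approached as far as the arm can. A call with a gripper value outside its range is refused whole. "hand" is the opening, from 0 (shut) to 1 (fully open), set as the call begins (left out, the last holds). The fingers move at their own pace and stop on an object; the grip force is fixed at half the most. Time passes only in rows, so rows that repeat a pose let the fingers close. It gives the time, the measured TCP pose, the force and the opening at its end, in the units of the state.
- observe(): the state, without advancing time (a new reading comes with each control period).
- grab_frame(name): name is "side" or "top"; returns a dict with "pixels" (384x512x3 uint8, red, green, blue), "camera_matrix" (3x3 intrinsics, pixels), "extrinsics" (4x4, takes a point from camera to world coordinates). Camera axes: x right, y down, z forward; pixel columns grow to the right and rows downward; lengths in m; the calibration is good to about 2 mm. A picture is of the moment at which its call begins. There is no depth.
- close_job(): hands the job in, once; it reports no verdict.
The state is a dict: "time": time; "qpos": joint angles; "qd": joint speeds; "joint_efforts": joint torques, N m; "tcp_pos": TCP position; "eef_rot": TCP orientation; "ft_force": force on the tool from outside, world axes, zero at the start; "moment": the same for the moment, N m; "finger_gap": finger opening in m.
Only numpy, scipy, OpenCV 4.12 (cv2) and the standard library are available. Lean on these libraries where they do the work, as an engineer would, in place of code of your own. Each camera call takes 0.05 s, during which the arm holds its last target. There are 200 camera calls.

## Working session

There is one attempt and no reset: what is moved stays moved. The work goes in short steps, Python scripts to look and compute and a tool call to move; the robot and the scene stay as the last step left them, time stands still between calls to the robot, and variables do not carry over. Pictures are saved under pics/ and viewed, about 12 in all and at most 16, crops included, and the job is handed in when it is done.

Besides the shell and the picture viewer there is one more tool, called after "Emit:" as name(argument=value, ...) on one line, values as JSON. play_rows: Moves the arm, as the interface text tells. Its arguments: {"type":"object","properties":{"motion":{"type":"array"},"hand":{"type":"number"}},"required":["motion"]}

```bash
mkdir -p pics; ls; python3 - <<'E'
from rig import *
import cv2,numpy as np
np.set_printoptions(precision=4,suppress=True)
for n in("top","side"):
    f=grab_frame(n);cv2.imwrite(f"pics/{n}0.png",f["pixels"][:,:,::-1]);print(n,f["camera_matrix"],f["extrinsics"])
s=observe();print(s)
E
```

```text
pics
top [[416.7079   0.     253.4611]
 [  0.     416.7079 199.2942]
 [  0.       0.       1.    ]] [[ 0.0135 -0.9895  0.1439  0.3898]
 [-0.9995 -0.0092  0.0307  0.0281]
 [-0.029  -0.1442 -0.9891  1.0877]
 [ 0.      0.      0.      1.    ]]
side [[392.8851   0.     254.7387]
 [  0.     392.8851 190.2647]
 [  0.       0.       1.    ]] [[ 0.738  -0.4248  0.5242 -0.0919]
 [-0.6745 -0.4421  0.5913 -0.6133]
 [-0.0195 -0.79   -0.6128  0.7661]
 [ 0.      0.      0.      1.    ]]
{'time': 0.1, 'qpos': array([ 0.9207,  0.1815,  1.6079, -0.    ,  1.3538, -0.2063]), 'qd': array([ 0.0001, -0.0013, -0.0035,  0.0002, -0.0014, -0.0005]), 'joint_efforts': array([  0.0004, -43.4819, -34.27  ,   0.0704,   0.0339,  -0.    ]), 'tcp_pos': array([0.2466, 0.5189, 0.2379]), 'eef_rot': array([[ 0.4293, -0.0009, -0.9031],
       [ 0.9031, -0.0012,  0.4293],
       [-0.0015, -1.    ,  0.0003]]), 'ft_force': array([ 0.5365, -0.2658, -0.1224]), 'moment': array([ 0.0239,  0.0153, -0.0467]), 'finger_gap': 0.08818294772087251}
```

View pics/top0.png

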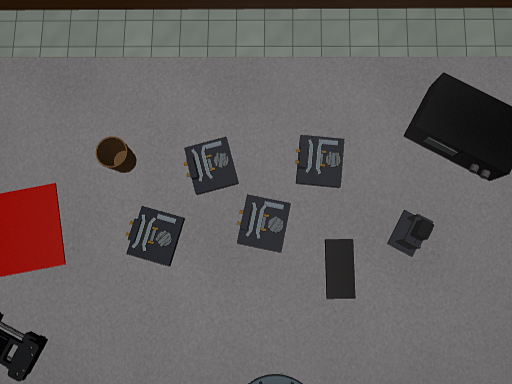

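View pics/side0.png

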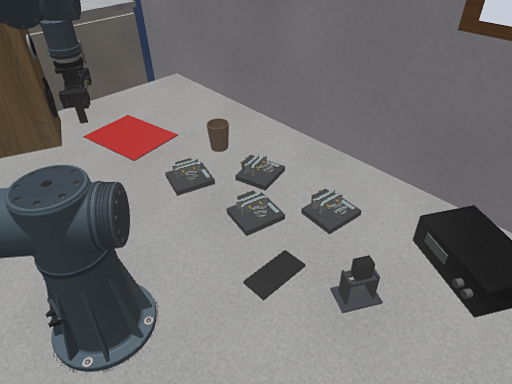

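```bash
cat > h.py <<'E'
from rig import *
import cv2,numpy as np
np.set_printoptions(precision=4,suppress=True)
def ray(f,u,v,z):
    K=f["camera_matrix"];T=f["extrinsics"]
    d=T[:3,:3]@np.linalg.solve(K,[u,v,1.]);o=T[:3,3]
    return o+d*(z-o[2])/d[2]
def proj(f,P):
    T=f["extrinsics"];p=T[:3,:3].T@(np.array(P)-T[:3,3]);q=f["camera_matrix"]@p
    return q[:2]/q[2]
def crop(f,c,s=30,k=7):
    u,v=int(c[0]),int(c[1]);im=f["pixels"][v-s:v+s,u-s:u+s,::-1]
    return cv2.resize(im,None,fx=k,fy=k,interpolation=cv2.INTER_CUBIC),(u-s,v-s)
E
python3 - <<'E'
from h import *
f=grab_frame("top");cs=[(155,236),(211,165),(264,223),(320,161)]
t=[crop(f,c,33,6)[0] for c in cs]
cv2.imwrite("pics/m1.png",np.vstack([np.hstack(t[:2]),np.hstack(t[2:])])[:,:])
m=np.vstack([np.hstack(t[:2]),np.hstack(t[2:])]);print(m.shape)
g=cv2.cvtColor(f["pixels"],cv2.COLOR_RGB2GRAY)
k=(g<85).astype(np.uint8);
k=cv2.morphologyEx(k,cv2.MORPH_CLOSE,np.ones((7,7)))
for c in cv2.findContours(k,0,2)[0]:
    if 500<cv2.contourArea(c)<6000:
        (u,v),wh,a=cv2.minAreaRect(c);P=np.array([ray(f,*p,.02)[:2] for p in cv2.boxPoints(((u,v),wh,a))]);print((u,v),wh,a,P.mean(0),np.linalg.norm(np.diff(P,axis=0),axis=1))
r,_=crop(f,(411,232),33,8);s=grab_frame("side");r2,_=crop(s,(357,282),35,8);r2=cv2.resize(r2,(528,528))[:,130:400];cv2.imwrite("pics/r1.png",np.hstack([r,r2]))
E
```

```text
(792, 792, 3)
(11.152852058410645, 349.2197570800781) (55.22761917114258, 54.6689567565918) 28.610458374023438 [0.161  0.6627] [0.1296 0.1443 0.128 ]
(339.5172119140625, 268.4993896484375) (59.96436309814453, 29.051700592041016) 88.02507019042969 [ 0.3721 -0.1576] [0.0735 0.1486 0.072 ]
(410.7000732421875, 233.1000213623047) (34.435447692871094, 41.59086227416992) 26.56505012512207 [ 0.4627 -0.3383] [0.1077 0.0851 0.1069]
(152.67433166503906, 234.7523193359375) (51.53105545043945, 51.62683868408203) 16.699243545532227 [0.451  0.3199] [0.1322 0.1361 0.131 ]
(261.8461608886719, 222.7692413330078) (48.63679504394531, 50.99019241333008) 11.309932708740234 [0.485 0.039] [0.1317 0.1259 0.1308]
(27.921142578125, 229.50946044921875) (86.61857604980469, 66.52275085449219) 83.1572265625 [0.4618 0.6482] [0.1771 0.2282 0.1717]
(115.50001525878906, 156.00001525878906) (41.719295501708984, 31.819805145263672) 45.0 [0.6583 0.4296] [0.0843 0.1164 0.0832]
(209.15562438964844, 165.95851135253906) (49.72888946533203, 48.11849594116211) 75.0685806274414 [0.6332 0.1791] [0.1276 0.1344 0.1253]
(318.7868957519531, 160.84426879882812) (47.35019302368164, 50.06626892089844) 5.19442892074585 [ 0.6488 -0.1081] [0.1345 0.1242 0.1339]
(255.5, 24.5) (49.0, 511.0) 90.0 [1.0332 0.0757] [1.4239 0.1431 1.398 ]
```

View pics/m1.png

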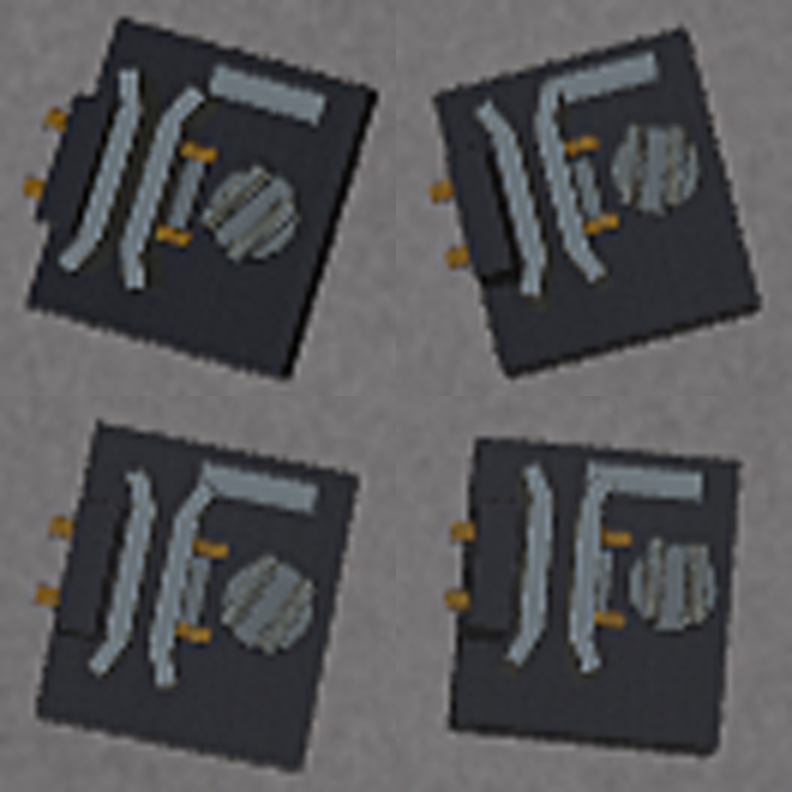

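View pics/r1.png

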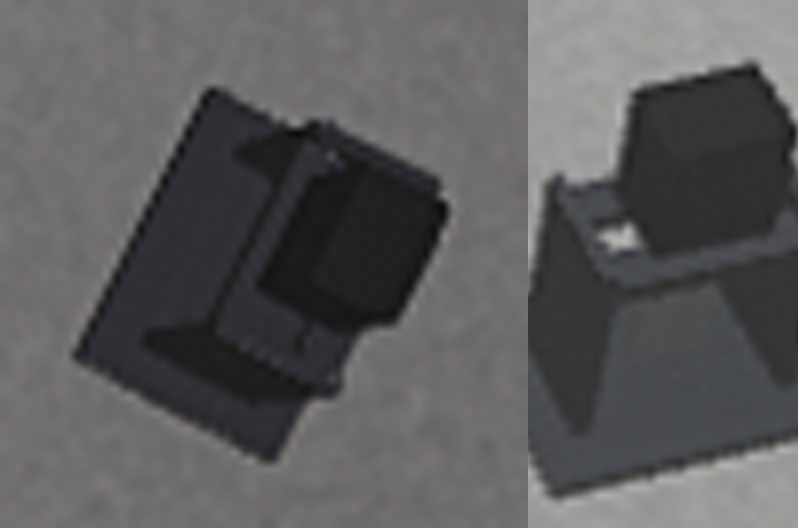

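```bash
cat > meas.py <<'E'
from h import *
def holders(cs,n=4):
    fs=[grab_frame("top") for _ in range(n)];f=dict(fs[0]);f["pixels"]=np.mean([a["pixels"] for a in fs],0).astype(np.uint8)
    out=[]
    for c in cs:
        k=6;img,(u0,v0)=crop(f,c,33,k);g=cv2.cvtColor(img,cv2.COLOR_BGR2GRAY).astype(np.float32)
        hsv=cv2.cvtColor(img,cv2.COLOR_BGR2HSV)
        W=lambda x,y,z:ray(f,(x+.5)/k-.5+u0,(y+.5)/k-.5+v0,z)[:2]
        dark=cv2.morphologyEx((g<72).astype(np.uint8),cv2.MORPH_CLOSE,np.ones((25,25)))
        base=max(cv2.findContours(dark,0,2)[0],key=cv2.contourArea);inb=np.zeros_like(dark);cv2.drawContours(inb,[base],-1,1,-1);inb=cv2.erode(inb,np.ones((9,9)))
        m=((g>88)&(hsv[...,1]<90)&(inb>0)).astype(np.uint8)
        comps=[q for q in cv2.findContours(m,0,1)[0] if cv2.contourArea(q)>300]
        # head: the roundest compact blob
        mh=cv2.morphologyEx(((g>62)&(hsv[...,1]<90)&(inb>0)).astype(np.uint8),cv2.MORPH_OPEN,np.ones((7,7)))
        mh=cv2.morphologyEx(mh,cv2.MORPH_CLOSE,np.ones((11,11)))
        mh=cv2.morphologyEx(mh,cv2.MORPH_OPEN,cv2.getStructuringElement(2,(45,45)))
        hq=max(cv2.findContours(mh,0,1)[0],key=cv2.contourArea);(hx,hy),(a,b),_=cv2.fitEllipse(hq)
        H=W(hx,hy,.052);R=np.linalg.norm(W(hx+(a+b)/4,hy,.052)-H)
        # slot angle by structure tensor in world coordinates (approx image->world rotation by rays)
        gx=cv2.Sobel(cv2.GaussianBlur(g,(0,0),2),5,1,0);gy=cv2.Sobel(cv2.GaussianBlur(g,(0,0),2),5,0,1)
        yy,xx=np.mgrid[:g.shape[0],:g.shape[1]];d=np.hypot(xx-hx,yy-hy)<.68*(a+b)/4
        J=np.array([[ (gx*gx)[d].sum(),(gx*gy)[d].sum()],[(gx*gy)[d].sum(),(gy*gy)[d].sum()]]);w,V=np.linalg.eigh(J)
        e=V[:,0];sv=W(hx+e[0]*30,hy+e[1]*30,.052)-H;sv*=np.sign(sv[0]);slot=np.arctan2(sv[1],sv[0])
        # back cheek: leftmost long strip
        st=[q for q in comps if cv2.minAreaRect(q)[1] and max(cv2.minAreaRect(q)[1])>130]
        st=min(st,key=lambda q:q[:,0,0].mean())
        pts=np.array([W(*p,.055) for p in st[:,0]]);yaw=np.arctan2(*(np.array(cv2.fitLine(pts.astype(np.float32),2,0,.01,.01))[[1,0],0]))
        if abs(yaw)>np.pi/2: yaw-=np.sign(yaw)*np.pi
        for _ in range(4):
            ex=np.array([np.cos(yaw),np.sin(yaw)]);ey=np.array([-ex[1],ex[0]])
            X=(pts-H)@ex;Y=(pts-H)@ey;s=abs(X)<24;mid=np.median(Y[s]);s2=s&(Y<mid)
            p=np.polyfit(X[s2],Y[s2],1);yaw+=np.arctan(p[0])
        bf=np.median(Y[abs(X)<.02][Y[abs(X)<.02]<mid]);
        res=[]
        allp=np.vstack([q[:,0] for q in comps]);A=np.array([W(*p,.055) for p in allp])-H
        AX,AY=A@ex,A@ey;q=(abs(AX)<.02)&(AY<bf-.004)&(AY>.02);ck=np.max(AY[q]) if q.any() else np.nan
        out.append(dict(H=H,R=R,yaw=yaw,slot=slot,joint=yaw-slot,bf=bf,w=mid*2-2*bf,cheek=ck,xr=(X.min(),X.max())))
        print("H",H,"R %.4f yaw %.3f slot %.3f joint %.3f bf %.4f cheek %.4f gap %.4f"%(R,yaw,slot,(yaw-slot),bf,ck,bf-ck),"coh %.2f"%(w[1]/w[0]),"x",X.min().round(4),X.max().round(4))
    return f,out
E
python3 - <<'E'
from meas import *
f,o=holders([(155,236),(211,165),(264,223),(320,161)])
# rest base (z~5mm) and handle top (z=.121)
p=lambda x,y,z:ray(f,(x+.5)/8-.5+378,(y+.5)/8-.5+199,z)
B=[p(*q,.005) for q in[(208,88),(75,355),(270,462)]];print("base",(B[0]+B[2])/2,B[0]-B[1],np.linalg.norm(B[0]-B[1]),np.linalg.norm(B[2]-B[1]))
b=B[0]-B[1];print("yaw",np.arctan2(b[1],b[0]))
T=[p(*q,.121) for q in[(362,165),(445,203),(400,322),(315,288)]];print("handle",np.mean(T,0),[np.linalg.norm(T[i]-T[i-1]) for i in range(4)],[np.arctan2(*(T[i]-T[j])[[1,0]]) for i,j in((0,3),(1,2))])
s=grab_frame("side");pp=lambda x,y:((x+130+.5)/7.543-.5+322,(y+.5)/7.543-.5+247)
# triangulate handle top corners (top idx, side px)
def tri(a,fa,b,fb):
    A=[];o=[]
    for f_,q in((fa,a),(fb,b)):
        P=f_["camera_matrix"]@np.linalg.inv(f_["extrinsics"])[:3];A+= [q[0]*P[2]-P[0],q[1]*P[2]-P[1]]
    X=np.linalg.svd(np.array(A))[2][-1];return X[:3]/X[3]
for t,q in(((362,165),(104,92)),((445,203),(227,63))):
    print(tri(((t[0]+.5)/8-.5+378,(t[1]+.5)/8-.5+199),f,pp(*q),s))
E
```

```text
H [0.4407 0.2829] R 0.0176 yaw -0.231 slot -0.822 joint 0.591 bf 0.0578 cheek 0.0488 gap 0.0090 coh 9.21 x -0.0411 0.0453
H [0.6424 0.1456] R 0.0178 yaw 0.265 slot -0.082 joint 0.347 bf 0.0543 cheek 0.0454 gap 0.0088 coh 5.38 x -0.0417 0.0456
H [0.4782 0.0054] R 0.0184 yaw -0.217 slot -0.626 joint 0.409 bf 0.0542 cheek 0.0452 gap 0.0090 coh 5.23 x -0.0436 0.0419
H [ 0.6455 -0.1395] R 0.0177 yaw -0.063 slot -0.040 joint -0.023 bf 0.0538 cheek 0.0429 gap 0.0109 coh 13.36 x -0.0395 0.0468
base [ 0.4641 -0.3351  0.005 ] [ 0.0866 -0.0455  0.    ] 0.09781926725675973 0.06895964679786133
yaw -0.4833040586176876
handle [ 0.465  -0.3367  0.121 ] [np.float64(0.03849846978175829), np.float64(0.025430863450664556), np.float64(0.03710807671443865), np.float64(0.02541982155852046)] [np.float64(-0.39673333073764483), np.float64(-0.39664746447264476)]
[ 0.4751 -0.3233  0.1141]
[ 0.4724 -0.3454  0.1396]
```

```bash
cat > go.py <<'E'
import sys
from h import *
from scipy.spatial.transform import Rotation as Ro
def go(xyz,phi,s=None):
    s=s or observe();R=s["eef_rot"];c,q=np.cos(phi),np.sin(phi)
    T=np.array([[c,0,-q],[q,0,c],[0,-1,0]])
    d=R.T@(np.array(xyz)-s["tcp_pos"])*100;r=Ro.from_matrix(R.T@T).as_rotvec()
    print("move",d.round(2).tolist(),r.round(3).tolist(),"| t %.1f F"%s["time"],s["ft_force"].round(2),"tcp",s["tcp_pos"].round(4),"phi %.3f"%np.arctan2(R[1,0],R[0,0]),"gap %.4f"%s["finger_gap"])
if __name__=="__main__":
    a=list(map(float,sys.argv[1:]));go(a[:3],a[3])
E
python3 go.py .4645 -.336 .2 1.101
```

```text
move [-67.9, 3.87, -56.38] [-0.0, 0.026, -0.0] | t 0.5 F [ 0.71  0.26 -0.19] tcp [0.2468 0.5193 0.2386] phi 1.127 gap 0.0883
```

Emit:
play_rows(motion=[[[-67.9,3.87,-56.4],[0,0.026,0]],[[-67.9,3.87,-56.4],[0,0.026,0]],[[-67.9,3.87,-56.4],[0,0.026,0]],[[-67.9,3.87,-56.4],[0,0.026,0]],[[-67.9,3.87,-56.4],[0,0.026,0]],[[-67.9,3.87,-56.4],[0,0.026,0]],[[-67.9,3.87,-56.4],[0,0.026,0]],[[-67.9,3.87,-56.4],[0,0.026,0]],[[-67.9,3.87,-56.4],[0,0.026,0]],[[-67.9,3.87,-56.4],[0,0.026,0]],[[-67.9,3.87,-56.4],[0,0.026,0]],[[-67.9,3.87,-56.4],[0,0.026,0]]], hand=1)

```text
time: 1.95
tcp_pos: [0.432, -0.2092, 0.2061]
eef_rot: [[0.453, 0.001, -0.891], [0.891, -0.0, 0.453], [0.0, -1.0, -0.001]]
ft_force: [1.2, -0.2, 0.0]
finger_gap: 0.088
```

```bash
python3 go.py .4645 -.336 .2 1.101
```

```text
move [-9.83, 0.62, -8.64] [0.001, -0.001, 0.0] | t 1.9 F [ 1.18 -0.22  0.03] tcp [ 0.432  -0.2092  0.2061] phi 1.100 gap 0.0880
```

Emit:
play_rows(motion=[[[-9.83,0.6,-8.64],[0,0,0]],[[-9.83,0.6,-8.64],[0,0,0]],[[-9.83,0.6,-8.64],[0,0,0]],[[-9.83,0.6,-8.64],[0,0,0]],[[-9.83,6.5,-8.64],[0,0,0]],[[-9.83,9.5,-8.64],[0,0,0]],[[-9.83,12.3,-8.64],[0,0,0]],[[-9.83,12.3,-8.64],[0,0,0]],[[-9.83,12.3,-8.64],[0,0,0]]])

```text
time: 3.08
tcp_pos: [0.465, -0.3332, 0.0844]
eef_rot: [[0.452, 0.001, -0.892], [0.892, -0.001, 0.452], [-0.001, -1.0, -0.002]]
ft_force: [-0.6, 0.1, 0.7]
finger_gap: 0.0878
```

```bash
python3 go.py .4645 -.336 .082 1.101; python3 - <<'E'
from h import *
f=grab_frame("side");a,_=crop(f,(357,282),35,8);g=grab_frame("top");b,_=crop(g,(415,232),25,8)
cv2.imwrite("pics/g1.png",np.hstack([a[:,:400],cv2.resize(b,(400,400)) if 0 else cv2.copyMakeBorder(b,0,160,0,0,0)]))
E
```

```text
move [-0.28, 0.24, -0.08] [0.002, 0.001, -0.001] | t 3.1 F [-0.56  0.14  0.68] tcp [ 0.465  -0.3332  0.0844] phi 1.102 gap 0.0878
```

View pics/g1.png

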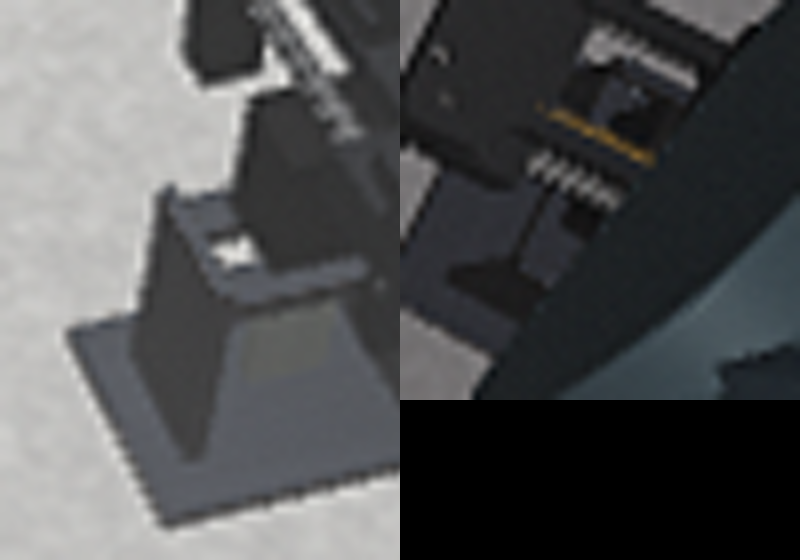

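Emit:
play_rows(motion=[[[0,0.1,0],[0,0,0]],[[0,0.1,0],[0,0,0]],[[0,0.1,0],[0,0,0]],[[0,0.1,0],[0,0,0]],[[0,0.1,0],[0,0,0]],[[0,0.1,0],[0,0,0]],[[0,0.1,0],[0,0,0]],[[0,0.1,0],[0,0,0]]], hand=0)

```text
time: 4.18
tcp_pos: [0.4642, -0.3338, 0.0819]
eef_rot: [[0.453, -0.0, -0.892], [0.892, -0.0, 0.453], [-0.0, -1.0, -0.0]]
ft_force: [-0.6, -2.2, -1.2]
finger_gap: 0.0276
```

```bash
python3 go.py .4645 -.336 .082 1.101
```

```text
move [-0.19, -0.01, -0.12] [0.0, -0.0, -0.0] | t 4.2 F [-0.64 -2.15 -1.16] tcp [ 0.4642 -0.3338  0.0819] phi 1.101 gap 0.0276
```

```bash
python3 - <<'E'
s=open('meas.py').read()
s=s.replace("""        for _ in range(4):
            ex=""","""        bp=np.array([W(*p,.02) for p in base[:,0]])
        for _ in range(5):
            ex=np.array([np.cos(yaw),np.sin(yaw)]);ey=np.array([-ex[1],ex[0]]);X=(bp-H)@ex;Y=(bp-H)@ey;sl=[];ed=[]
            for sg in(1,-1):
                q=(Y>-.018)&(Y<.07)&(X*sg>.05);r=np.polyfit(Y[q],X[q],1)
                q&=abs(X-np.polyval(r,Y))<.003;r=np.polyfit(Y[q],X[q],1);sl.append(r[0]);ed.append(np.median(X[q]))
            q=(abs(X)<.05)&(Y<-.018);r=np.polyfit(X[q],Y[q],1);yr=np.median(Y[q])
            yaw+=(-np.mean(sl)*2+r[0])/3
        print("edges x",np.round(ed,4),"right y %.4f"%yr,"slopes",np.round(sl,3),r[0].round(3))
        for _ in range(1):
            ex=""").replace("p=np.polyfit(X[s2],Y[s2],1);yaw+=np.arctan(p[0])","p=np.polyfit(X[s2],Y[s2],1);print('cheek slope %.3f'%p[0])")
open('meas.py','w').write(s)
E
python3 - <<'E'
from meas import *
holders([(155,236),(211,165),(264,223),(320,161)])
E
python3 go.py .4642 -.3338 .2 1.101
```

```text
edges x [ 0.0646 -0.0644] right y -0.0285 slopes [-0.002  0.001] -0.002
cheek slope 0.015
H [0.4406 0.283 ] R 0.0178 yaw -0.263 slot -0.817 joint 0.554 bf 0.0577 cheek 0.0487 gap 0.0090 coh 9.15 x -0.0429 0.0435
edges x [ 0.0661 -0.0656] right y -0.0275 slopes [-0.    -0.001] -0.001
cheek slope -0.007
H [0.6425 0.1455] R 0.0180 yaw 0.275 slot -0.084 joint 0.359 bf 0.0541 cheek 0.0457 gap 0.0084 coh 5.45 x -0.0412 0.0463
edges x [ 0.0648 -0.0642] right y -0.0273 slopes [ 0.003 -0.004] -0.0
cheek slope -0.011
H [0.4783 0.0053] R 0.0186 yaw -0.189 slot -0.624 joint 0.435 bf 0.0541 cheek 0.0453 gap 0.0088 coh 5.38 x -0.0423 0.0437
edges x [ 0.0664 -0.0653] right y -0.0288 slopes [0.002 0.002] 0.004
cheek slope 0.006
H [ 0.6454 -0.1395] R 0.0179 yaw -0.095 slot -0.042 joint -0.053 bf 0.0537 cheek 0.0430 gap 0.0106 coh 13.23 x -0.0413 0.0454
move [-0.01, -11.81, 0.0] [0.0, 0.0, -0.0] | t 4.4 F [-1.12 -2.37 -0.42] tcp [ 0.4642 -0.3338  0.0819] phi 1.101 gap 0.0278
```

Emit:
play_rows(motion=[[[0,-2,0],[0,0,0]],[[0,-6,0],[0,0,0]],[[0,-11.8,0],[0,0,0]],[[0,-11.8,0],[0,0,0]],[[0,-11.8,0],[0,0,0]]])

```text
time: 5.0
tcp_pos: [0.464, -0.3328, 0.199]
eef_rot: [[0.453, -0.001, -0.892], [0.892, 0.001, 0.453], [0.001, -1.0, 0.001]]
ft_force: [1.1, 0.8, -2.7]
finger_gap: 0.0278
```

```bash
python3 go.py .4407 .283 .16 .754; python3 - <<'E'
from h import *
f=grab_frame("side");a,_=crop(f,(357,262),50,8);cv2.imwrite("pics/g2.png",a[:600,:])
E
```

```text
move [53.86, 3.97, 29.94] [-0.001, 0.347, 0.001] | t 5.0 F [ 1.13  0.85 -2.7 ] tcp [ 0.464  -0.3328  0.199 ] phi 1.101 gap 0.0278
```

View pics/g2.png

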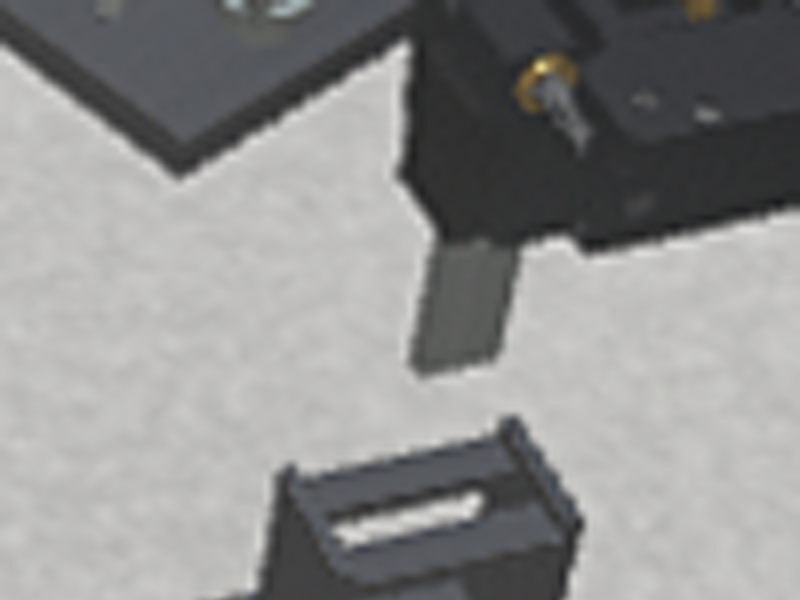

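Emit:
play_rows(motion=[[[53.86,3.97,29.94],[0,0.347,0]],[[53.86,3.97,29.94],[0,0.347,0]],[[53.86,3.97,29.94],[0,0.347,0]],[[53.86,3.97,29.94],[0,0.347,0]],[[53.86,3.97,29.94],[0,0.347,0]],[[53.86,3.97,29.94],[0,0.347,0]],[[53.86,3.97,29.94],[0,0.347,0]],[[53.86,3.97,29.94],[0,0.347,0]],[[53.86,3.97,29.94],[0,0.347,0]],[[53.86,3.97,29.94],[0,0.347,0]],[[53.86,3.97,29.94],[0,0.347,0]],[[53.86,3.97,29.94],[0,0.347,0]]])

```text
time: 6.55
tcp_pos: [0.4398, 0.2818, 0.1583]
eef_rot: [[0.728, -0.003, -0.685], [0.685, -0.002, 0.728], [-0.004, -1.0, 0.001]]
ft_force: [0.5, -0.7, -2.8]
finger_gap: 0.028
```

```bash
python3 go.py .4407 .283 .116 .754; python3 - <<'E'
from h import *
f=grab_frame("side");u=proj(f,[.44,.283,.06]);print(u);a,_=crop(f,u,30,10);cv2.imwrite("pics/g3.png",a)
E
```

```text
move [0.16, 4.23, 0.03] [-0.001, 0.001, -0.004] | t 6.5 F [ 0.45 -0.7  -2.82] tcp [0.4398 0.2818 0.1583] phi 0.755 gap 0.0280
[192.0191 169.8888]
```

View pics/g3.png

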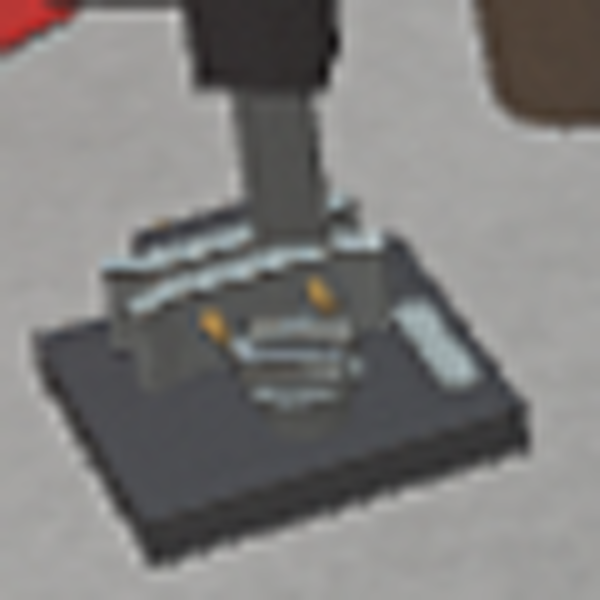

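Emit:
play_rows(motion=[[[0.16,0.5,0.03],[0,0,0]],[[0.16,2.5,0.03],[0,0,0]],[[0.16,3.5,0.03],[0,0,0]],[[0.16,4.2,0.03],[0,0,0]],[[0.16,4.2,0.03],[0,0,0]],[[0.16,4.2,0.03],[0,0,0]]])

```text
time: 7.35
tcp_pos: [0.4426, 0.2836, 0.1187]
eef_rot: [[0.729, 0.001, -0.685], [0.685, 0.0, 0.729], [0.001, -1.0, -0.0]]
ft_force: [0.2, -0.1, -2.2]
finger_gap: 0.0278
```

```bash
python3 go.py .4407 .283 .112 .754;python3 -c "
from h import *
f=grab_frame('side');print(proj(f,[.4407,.283,.052]),ray(f,191.8-.45,175.2-.45,.052))"
```

```text
move [-0.18, 0.67, 0.08] [0.0, -0.0, 0.001] | t 7.3 F [ 0.18 -0.14 -2.16] tcp [0.4426 0.2836 0.1187] phi 0.754 gap 0.0278
[192.4961 171.8727] [0.4289 0.2726 0.052 ]
```

Emit:
play_rows(motion=[[[-0.18,0.0,0.08],[0,0,0]],[[-0.18,0.35,0.08],[0,0,0]],[[-0.18,0.7,0.08],[0,0,0]],[[-0.18,0.7,0.08],[0,0,0]],[[-0.18,0.7,0.08],[0,0,0]]])

```text
time: 8.02
tcp_pos: [0.4404, 0.283, 0.1112]
eef_rot: [[0.729, 0.0, -0.685], [0.685, 0.0, 0.729], [0.0, -1.0, 0.0]]
ft_force: [1.2, 0.9, -2.3]
finger_gap: 0.0277
```

```bash
python3 go.py .4407 .283 .112 .754; python3 - <<'E'
from h import *
f=grab_frame("side");a,_=crop(f,(192,169),30,10);cv2.imwrite("pics/g4.png",a)
E
```

```text
move [0.02, -0.08, -0.02] [-0.0, -0.0, 0.0] | t 8.0 F [ 1.16  0.86 -2.33] tcp [0.4404 0.283  0.1112] phi 0.754 gap 0.0277
```

View pics/g4.png

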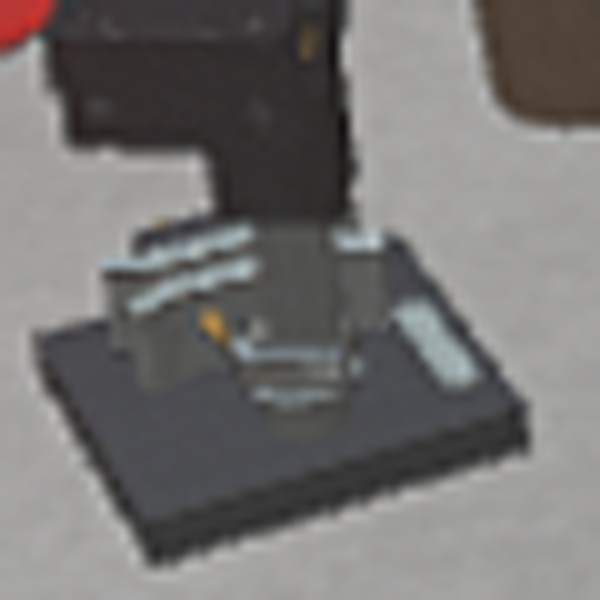

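Emit:
play_rows(motion=[[[0,0,0],[0,0.17,0]],[[0,0,0],[0,0.34,0]],[[0,0,0],[0,0.51,0]],[[0,0,0],[0,0.68,0]],[[0,0,0],[0,0.85,0]],[[0,0,0],[0,1.02,0]],[[0,0,0],[0,1.19,0]],[[0,0,0],[0,1.36,0]],[[0,0,0],[0,1.53,0]],[[0,0,0],[0,1.7,0]],[[0,0,0],[0,1.87,0]],[[0,0,0],[0,1.98,0]]])

```text
time: 9.57
tcp_pos: [0.4395, 0.2836, 0.1115]
eef_rot: [[0.334, -0.002, 0.943], [-0.943, 0.001, 0.334], [-0.002, -1.0, -0.001]]
ft_force: [-1.5, 2.3, 2.6]
finger_gap: 0.0278
```

Emit:
play_rows(motion=[[[0,0,0],[0,0,0]],[[0,0,0],[0,0,0]]])

```text
time: 9.82
tcp_pos: [0.4396, 0.2835, 0.1112]
eef_rot: [[0.341, -0.001, 0.94], [-0.94, 0.001, 0.341], [-0.001, -1.0, -0.001]]
ft_force: [-3.7, 4.2, 0.7]
finger_gap: 0.0279
```

```bash
python3 go.py .4407 .283 .17 -1.24;python3 -c "
from rig import *
print(observe()['moment'])"
```

```text
move [0.08, -5.88, 0.08] [0.001, 0.017, -0.001] | t 9.8 F [-3.67  4.22  0.73] tcp [0.4396 0.2835 0.1112] phi -1.223 gap 0.0279
[1.06231021 0.84130967 0.14087271]
```

```bash
cat >> go.py <<'E'
def hgo(H,yaw,X,Y,z,phi):
    ex=np.array([np.cos(yaw),np.sin(yaw)]);ey=np.array([-ex[1],ex[0]]);s=observe()
    p=np.array(H)+X/1000*ex+Y/1000*ey;r=s["tcp_pos"][:2]-H;F=s["ft_force"][:2]
    print("holder frame: x %.2f y %.2f mm  Fx %.2f Fy %.2f Mz %.3f"%(r@ex*1e3,r@ey*1e3,F@ex,F@ey,s["moment"][2]))
    go([*p,z],phi,s)
E
python3 -c "
from go import *
hgo([.4406,.283],-.259,-75,53.2,.145,-1.83)"
```

```text
holder frame: x -1.08 y 0.24 mm  Fx -4.62 Fy 3.14 Mz 0.141
move [-8.57, -3.37, -3.06] [0.001, 0.607, -0.001] | t 9.8 F [-3.67  4.22  0.73] tcp [0.4396 0.2835 0.1112] phi -1.223 gap 0.0279
```

Emit:
play_rows(motion=[[[0,-2,0],[0,0,0]],[[0,-4,0],[0,0,0]],[[-4,-4,-1.5],[0,0.18,0]],[[-8.57,-4,-3.06],[0,0.36,0]],[[-8.57,-3.4,-3.06],[0,0.54,0]],[[-8.57,-3,-3.06],[0,0.607,0]],[[-8.57,-1,-3.06],[0,0.607,0]],[[-8.57,1.2,-3.06],[0,0.607,0]],[[-8.57,1.2,-3.06],[0,0.607,0]],[[-8.57,1.2,-3.06],[0,0.607,0]],[[-8.57,1.2,-3.06],[0,0.607,0]]])

```text
time: 11.2
tcp_pos: [0.3833, 0.3535, 0.1002]
eef_rot: [[-0.259, 0.002, 0.966], [-0.966, 0.001, -0.259], [-0.001, -1.0, 0.001]]
ft_force: [0.1, 0.1, -0.9]
finger_gap: 0.0279
```

```bash
python3 -c "
from meas import *
holders([(155,236)])
from go import *
hgo([.4406,.283],-.259,-75,53.2,.099,-1.83)
f=grab_frame('top');a,_=crop(f,(155,236),35,8);cv2.imwrite('pics/g5.png',a)"
```

```text
edges x [ 0.0649 -0.0572] right y -0.0846 slopes [-0.067  0.046] -0.021
cheek slope 0.007
H [0.4547 0.3372] R 0.0227 yaw -0.244 slot -0.228 joint -0.016 bf 0.0017 cheek nan gap nan coh 20.35 x -0.0423 0.0441
holder frame: x -73.85 y 53.21 mm  Fx -0.22 Fy 0.04 Mz -0.053
move [0.0, 0.07, -0.12] [-0.001, -0.003, -0.001] | t 11.4 F [-0.2   0.1  -2.25] tcp [0.3828 0.3533 0.0997] phi -1.833 gap 0.0276
```

View pics/g5.png

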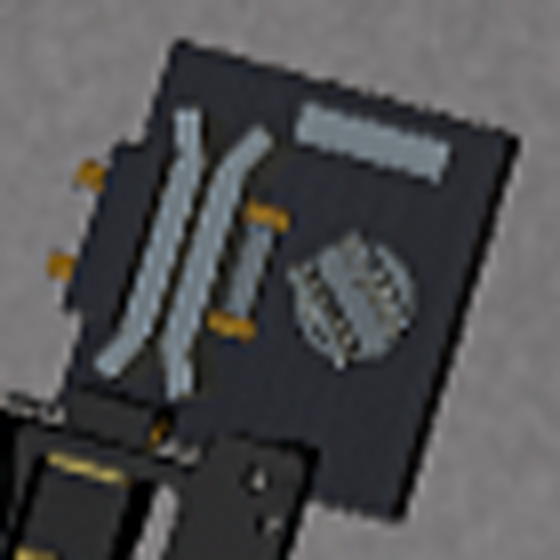

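Emit:
play_rows(motion=[[[0,0.05,1],[0,0,0]],[[0,0.05,2],[0,0,0]],[[0,0.05,3],[0,0,0]],[[0,0.05,3.5],[0,0,0]],[[0,0.05,4],[0,0,0]],[[0,0.05,4.4],[0,0,0]],[[0,0.05,4.4],[0,0,0]],[[0,0.05,4.4],[0,0,0]]])

```text
time: 12.45
tcp_pos: [0.4255, 0.342, 0.0989]
eef_rot: [[-0.259, 0.001, 0.966], [-0.966, 0.0, -0.259], [-0.001, -1.0, 0.001]]
ft_force: [3.3, 1.7, -3.0]
finger_gap: 0.0274
```

```bash
python3 -c "
from go import *
hgo([.4406,.283],-.259,8,54,.099,-1.83)"
```

```text
holder frame: x -29.66 y 53.13 mm  Fx 2.80 Fy 2.46 Mz 0.045
move [-0.1, -0.0, 3.77] [-0.001, -0.003, -0.001] | t 12.4 F [ 3.33  1.66 -3.01] tcp [0.4255 0.342  0.0989] phi -1.833 gap 0.0274
```

Emit:
play_rows(motion=[[[0,0,0.8],[0,0,0]],[[0,0,1.6],[0,0,0]],[[0,0,2.4],[0,0,0]],[[0,0,3.2],[0,0,0]],[[0,0,3.8],[0,0,0]],[[0,0,3.8],[0,0,0]],[[0,0,3.8],[0,0,0]],[[0,0,3.8],[0,0,0]]])

```text
time: 13.45
tcp_pos: [0.462, 0.332, 0.0989]
eef_rot: [[-0.259, 0.001, 0.966], [-0.966, 0.0, -0.259], [-0.0, -1.0, 0.001]]
ft_force: [1.9, 2.4, -2.0]
finger_gap: 0.0282
```

```bash
python3 -c "
from go import *
for i in range(4):
  grab_frame('side');hgo([.4406,.283],-.259,8,54,.099,-1.83)"
```

```text
holder frame: x 8.10 y 52.85 mm  Fx 1.82 Fy 2.76 Mz 0.001
move [-0.11, -0.01, -0.01] [-0.001, -0.003, -0.0] | t 13.5 F [ 2.46  2.2  -2.3 ] tcp [0.462  0.332  0.0989] phi -1.833 gap 0.0279
holder frame: x 8.03 y 52.84 mm  Fx 1.31 Fy 3.41 Mz -0.038
move [-0.12, -0.01, -0.0] [-0.001, -0.003, -0.0] | t 13.6 F [ 2.14  2.96 -1.53] tcp [0.4619 0.332  0.0989] phi -1.833 gap 0.0280
holder frame: x 8.01 y 52.84 mm  Fx 0.30 Fy 2.31 Mz -0.003
move [-0.12, -0.01, -0.0] [-0.001, -0.003, -0.0] | t 13.6 F [ 0.88  2.16 -1.6 ] tcp [0.4619 0.332  0.0989] phi -1.833 gap 0.0280
holder frame: x 7.92 y 52.85 mm  Fx 2.02 Fy 3.34 Mz -0.001
move [-0.12, -0.01, 0.01] [-0.0, -0.003, -0.0] | t 13.7 F [ 2.81  2.71 -1.76] tcp [0.4618 0.3321 0.0989] phi -1.833 gap 0.0279
```

```bash
cat >> go.py <<'E'
def feel(H,yaw,n=5):
    ex=np.array([np.cos(yaw),np.sin(yaw)]);ey=np.array([-ex[1],ex[0]]);A=[]
    for i in range(n):
        grab_frame('side');s=observe();r=s["tcp_pos"][:2]-H;F=s["ft_force"][:2];A.append([r@ex*1e3,r@ey*1e3,F@ex,F@ey,s["moment"][2]])
    A=np.array(A);print("feel x %.2f y %.2f Fx %.2f Fy %.2f Mz %.3f"%tuple(A.mean(0)),"sd",A.std(0)[2:].round(2),"t %.1f"%s["time"],"z %.4f"%s["tcp_pos"][2])
E
echo
```

Emit:
play_rows(motion=[[[-0.1,0,0],[0,0,0]],[[-0.1,0,0],[0,0,0]],[[-0.1,0,0],[0,0,0]]])

```text
time: 14.02
tcp_pos: [0.4618, 0.3327, 0.0986]
eef_rot: [[-0.259, -0.0, 0.966], [-0.966, -0.0, -0.259], [0.001, -1.0, -0.0]]
ft_force: [1.6, 1.5, -0.4]
finger_gap: 0.0277
```

```bash
python3 -c "
from go import *
feel([.4406,.283],-.259)"
```

```text
feel x 7.81 y 53.53 Fx 1.15 Fy 0.10 Mz -0.027 sd [0.34 0.4  0.03] t 14.3 z 0.0986
```

Emit:
play_rows(motion=[[[-0.1,0,0],[0,0,0]],[[-0.1,0,0],[0,0,0]],[[-0.1,0,0],[0,0,0]]])

```text
time: 14.65
tcp_pos: [0.4619, 0.333, 0.0986]
eef_rot: [[-0.259, -0.001, 0.966], [-0.966, -0.002, -0.259], [0.002, -1.0, -0.001]]
ft_force: [-0.2, -5.4, 3.9]
finger_gap: 0.028
```

```bash
python3 -c "
from go import *
feel([.4406,.283],-.259)"
```

```text
feel x 7.82 y 53.81 Fx 0.87 Fy -5.07 Mz -0.001 sd [0.58 0.42 0.02] t 14.9 z 0.0986
```

Emit:
play_rows(motion=[[[-0.1,0,0],[0,0,0]],[[-0.1,0,0],[0,0,0]],[[-0.1,0,0],[0,0,0]]])

```text
time: 15.28
tcp_pos: [0.462, 0.3332, 0.0985]
eef_rot: [[-0.259, -0.002, 0.966], [-0.966, -0.003, -0.259], [0.004, -1.0, -0.001]]
ft_force: [-1.9, -8.5, 5.0]
finger_gap: 0.0275
```

```bash
python3 -c "
from go import *
feel([.4406,.283],-.259)"
```

```text
feel x 7.83 y 54.01 Fx 0.99 Fy -8.35 Mz 0.015 sd [0.59 0.3  0.03] t 15.5 z 0.0985
```

Emit:
play_rows(motion=[[[0.35,0,0],[0,0,0]],[[0.35,0,0],[0,0,0]],[[0.35,0,0],[0,0,0]],[[0.35,0,0],[0,0,0]]])

```text
time: 16.02
tcp_pos: [0.4616, 0.3319, 0.0986]
eef_rot: [[-0.259, 0.0, 0.966], [-0.966, 0.001, -0.259], [-0.001, -1.0, 0.0]]
ft_force: [2.0, 3.6, -2.3]
finger_gap: 0.0279
```

```bash
python3 -c "
from go import *
feel([.4406,.283],-.259,8)"
```

```text
feel x 7.79 y 52.39 Fx 0.73 Fy 3.34 Mz -0.033 sd [0.5  0.35 0.03] t 16.4 z 0.0986
```

Emit:
play_rows(motion=[[[0,0,-3],[0,0,0]],[[0,0,-8],[0,0,0]],[[0,0,-8],[0,0,0]],[[0,0,-8],[0,0,0]],[[0,0,-8],[0,0,0]]])

```text
time: 17.05
tcp_pos: [0.3853, 0.3519, 0.0988]
eef_rot: [[-0.26, 0.001, 0.966], [-0.966, -0.0, -0.26], [0.0, -1.0, 0.001]]
ft_force: [1.4, 0.2, -1.4]
finger_gap: 0.0274
```

```bash
python3 -c "
from go import *
feel([.4406,.283],-.259,8)
hgo([.4400,.2855],-.259,0,0,.14,-1.2)
f=grab_frame('top')
a,_=crop(f,(155,236),33,9);cv2.imwrite('pics/g6.png',a)"
```

```text
feel x -71.53 y 52.38 Fx -0.05 Fy -0.05 Mz 0.005 sd [0.6  0.59 0.03] t 17.4 z 0.0986
holder frame: x -70.75 y 50.15 mm  Fx 0.02 Fy 1.08 Mz -0.047
move [4.99, -4.14, 7.09] [0.0, -0.633, 0.0] | t 17.4 F [ 0.3   1.04 -1.64] tcp [0.3845 0.3521 0.0986] phi -1.833 gap 0.0279
```

View pics/g6.png

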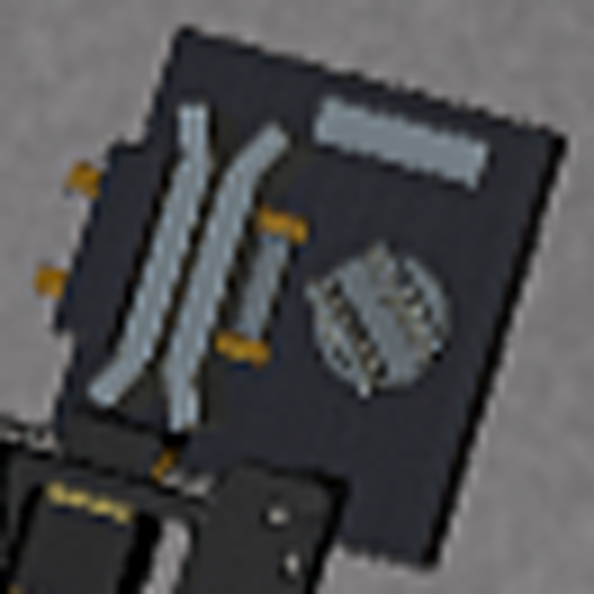

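```bash
python3 -c "
from go import *
hgo([.4400,.2855],-.259,0,0,.112,-1.08)"
```

```text
holder frame: x -70.80 y 50.14 mm  Fx -0.53 Fy -0.34 Mz -0.002
move [4.99, -1.34, 7.1] [0.0, -0.753, 0.0] | t 17.5 F [-0.6  -0.2  -2.11] tcp [0.3844 0.3521 0.0986] phi -1.833 gap 0.0279
```

Emit:
play_rows(motion=[[[0,-3,0],[0,-0.18,0]],[[1,-5.5,1],[0,-0.36,0]],[[3,-5.5,4],[0,-0.54,0]],[[4.99,-5.5,7.1],[0,-0.72,0]],[[4.99,-5.5,7.1],[0,-0.753,0]],[[4.99,-5.5,7.1],[0,-0.753,0]],[[4.99,-4,7.1],[0,-0.753,0]],[[4.99,-2.6,7.1],[0,-0.753,0]],[[4.99,-1.34,7.1],[0,-0.753,0]],[[4.99,-1.34,7.1],[0,-0.753,0]],[[4.99,-1.34,7.1],[0,-0.753,0]]])

```text
time: 18.88
tcp_pos: [0.4401, 0.2857, 0.1121]
eef_rot: [[0.471, 0.0, 0.882], [-0.882, 0.0, 0.471], [0.0, -1.0, 0.0]]
ft_force: [0.5, 0.4, -2.4]
finger_gap: 0.0278
```

```bash
python3 -c "
from go import *
hgo([.4400,.2855],-.259,0,0,.112,-1.43)"
```

```text
holder frame: x 0.03 y 0.24 mm  Fx 0.43 Fy 0.48 Mz 0.044
move [0.02, 0.01, -0.02] [-0.0, 0.35, -0.0] | t 18.9 F [ 0.54  0.35 -2.45] tcp [0.4401 0.2857 0.1121] phi -1.080 gap 0.0278
```

Emit:
play_rows(motion=[[[0,0,0],[0,0.17,0]],[[0,0,0],[0,0.35,0]],[[0,0,0],[0,0.35,0]],[[0,0,0],[0,0.35,0]]])

```text
time: 19.38
tcp_pos: [0.4403, 0.2854, 0.1124]
eef_rot: [[0.144, 0.001, 0.99], [-0.99, -0.0, 0.144], [0.0, -1.0, 0.001]]
ft_force: [0.8, -2.2, -1.6]
finger_gap: 0.0277
```

```bash
python3 -c "
from go import *
hgo([.4400,.2855],-.259,-72,50,.099,-1.83)"
```

```text
holder frame: x 0.32 y -0.04 mm  Fx 1.37 Fy -1.94 Mz 0.076
move [-7.44, 1.34, -4.69] [-0.001, 0.403, 0.0] | t 19.4 F [ 0.83 -2.22 -1.57] tcp [0.4403 0.2854 0.1124] phi -1.427 gap 0.0277
```

Emit:
play_rows(motion=[[[0,-2,0],[0,0,0]],[[0,-4,0],[0,0,0]],[[-4,-4,-2.5],[0,0.18,0]],[[-7.44,-4,-4.69],[0,0.36,0]],[[-7.44,-3.4,-4.69],[0,0.403,0]],[[-7.44,-1,-4.69],[0,0.403,0]],[[-7.44,1.34,-4.69],[0,0.403,0]],[[-7.44,1.34,-4.69],[0,0.403,0]],[[-7.44,1.34,-4.69],[0,0.403,0]]])

```text
time: 20.5
tcp_pos: [0.3837, 0.3532, 0.0996]
eef_rot: [[-0.258, 0.001, 0.966], [-0.966, 0.001, -0.258], [-0.001, -1.0, 0.001]]
ft_force: [-0.2, 0.8, -1.8]
finger_gap: 0.028
```

Emit:
play_rows(motion=[[[0,0,1],[0,0,0]],[[0,0,2],[0,0,0]],[[0,0,3],[0,0,0]],[[0,0,4],[0,0,0]],[[0,0,5],[0,0,0]],[[0,0,6],[0,0,0]],[[0,0,7],[0,0,0]],[[0,0,8],[0,0,0]],[[0,0,8],[0,0,0]],[[0,0,8],[0,0,0]]])

```text
time: 21.75
tcp_pos: [0.4612, 0.3319, 0.0989]
eef_rot: [[-0.259, 0.002, 0.966], [-0.966, 0.0, -0.259], [-0.001, -1.0, 0.002]]
ft_force: [2.6, 2.6, -1.5]
finger_gap: 0.0281
```

```bash
python3 -c "
from go import *
feel([.4400,.2855],-.259,8)"
```

```text
feel x 7.99 y 50.28 Fx 1.47 Fy 4.08 Mz -0.026 sd [0.57 0.67 0.02] t 22.1 z 0.0989
```

Emit:
play_rows(motion=[[[-0.12,0,0],[0,0,0]],[[-0.12,0,0],[0,0,0]],[[-0.12,0,0],[0,0,0]]])

```text
time: 22.52
tcp_pos: [0.4604, 0.333, 0.0986]
eef_rot: [[-0.259, -0.001, 0.966], [-0.966, -0.0, -0.259], [0.0, -1.0, -0.0]]
ft_force: [0.9, 1.2, -0.3]
finger_gap: 0.0279
```

```bash
python3 -c "
from go import *
feel([.4400,.2855],-.259,4)"
```

```text
feel x 7.61 y 51.16 Fx 0.65 Fy 2.45 Mz -0.025 sd [0.32 0.46 0.01] t 22.7 z 0.0986
```

Emit:
play_rows(motion=[[[-0.06,0,0],[0,0,0]],[[-0.06,0,0],[0,0,0]],[[-0.06,0,0],[0,0,0]]])

```text
time: 23.1
tcp_pos: [0.4606, 0.3332, 0.0986]
eef_rot: [[-0.259, -0.001, 0.966], [-0.966, -0.001, -0.259], [0.001, -1.0, -0.0]]
ft_force: [-0.3, -3.1, 1.7]
finger_gap: 0.028
```

```bash
python3 -c "
from go import *
feel([.4400,.2855],-.259,4)"
```

```text
feel x 7.66 y 51.39 Fx 0.16 Fy -3.37 Mz -0.010 sd [0.25 1.02 0.02] t 23.3 z 0.0985
```

Emit:
play_rows(motion=[[[0.12,0,0],[0,0,0]],[[0.12,0,-4],[0,0,0]],[[0.12,0,-8.5],[0,0,0]],[[0.12,-2,-8.5],[0,0,0]],[[0.12,-7,-8.5],[0,0,0]],[[0.12,-7,-8.5],[0,0,0]],[[0.12,-7,-8.5],[0,0,0]]])

```text
time: 24.18
tcp_pos: [0.3779, 0.3545, 0.1679]
eef_rot: [[-0.259, -0.001, 0.966], [-0.966, 0.0, -0.259], [0.0, -1.0, -0.001]]
ft_force: [-0.1, 0.3, -2.1]
finger_gap: 0.0279
```

```bash
python3 -c "
from meas import *
_,o=holders([(211,165),(264,223),(320,161)])
from go import *
o=o[0];H=o['H'];print(H)
hgo(H+.001*np.array([-np.sin(o['yaw']),np.cos(o['yaw'])]),o['yaw'],0,0,.165,o['slot']+np.pi/2)"
```

```text
edges x [ 0.0661 -0.0656] right y -0.0276 slopes [ 0.001 -0.001] -0.001
cheek slope -0.008
H [0.6425 0.1456] R 0.0179 yaw 0.275 slot -0.078 joint 0.353 bf 0.0540 cheek 0.0456 gap 0.0084 coh 5.43 x -0.0412 0.0463
edges x [ 0.0648 -0.0642] right y -0.0275 slopes [ 0.001 -0.   ] 0.001
cheek slope -0.014
H [0.4783 0.0053] R 0.0185 yaw -0.191 slot -0.625 joint 0.433 bf 0.0541 cheek 0.0453 gap 0.0088 coh 5.39 x -0.0424 0.0436
edges x [ 0.0664 -0.0653] right y -0.0288 slopes [0.002 0.001] 0.003
cheek slope 0.006
H [ 0.6454 -0.1395] R 0.0179 yaw -0.094 slot -0.044 joint -0.051 bf 0.0537 cheek 0.0430 gap 0.0107 coh 12.80 x -0.0413 0.0454
[0.6425 0.1456]
holder frame: x -198.39 y 271.59 mm  Fx -0.35 Fy 0.04 Mz 0.008
move [13.17, 0.16, 30.95] [-0.003, 2.958, 0.004] | t 24.4 F [-0.35 -0.06 -1.61] tcp [0.3775 0.354  0.167 ] phi -1.833 gap 0.0276
```

Emit:
play_rows(motion=[[[4,0,8],[0,-0.18,0]],[[7,0,16],[0,-0.36,0]],[[10,0.1,24],[0,-0.54,0]],[[13.17,0.16,30.95],[0,-0.72,0]],[[13.17,0.16,30.95],[0,-0.9,0]],[[13.17,0.16,30.95],[0,-1.08,0]],[[13.17,0.16,30.95],[0,-1.26,0]],[[13.17,0.16,30.95],[0,-1.44,0]],[[13.17,0.16,30.95],[0,-1.62,0]],[[13.17,0.16,30.95],[0,-1.8,0]],[[13.17,0.16,30.95],[0,-1.8,0]]])

```text
time: 25.75
tcp_pos: [0.6426, 0.147, 0.1657]
eef_rot: [[0.999, -0.002, 0.035], [-0.035, -0.0, 0.999], [-0.002, -1.0, -0.0]]
ft_force: [0.2, -0.4, -2.3]
finger_gap: 0.0273
```

Emit:
play_rows(motion=[[[0,0,0],[0,-0.18,0]],[[0,0,0],[0,-0.36,0]],[[0,0,0],[0,-0.54,0]],[[0,0,0],[0,-0.72,0]],[[0,0,0],[0,-0.9,0]],[[0,0,0],[0,-1.08,0]],[[0,0,0],[0,-1.26,0]],[[0,0,0],[0,-1.44,0]],[[0,0,0],[0,-1.51,0]],[[0,0,0],[0,-1.51,0]],[[0,0,0],[0,-1.51,0]]])

```text
time: 27.12
tcp_pos: [0.643, 0.1471, 0.1667]
eef_rot: [[0.097, -0.001, -0.995], [0.995, -0.0, 0.097], [-0.0, -1.0, 0.001]]
ft_force: [0.4, 0.1, -1.2]
finger_gap: 0.0278
```

```bash
python3 -c "
from go import *
hgo([.6422,.1466],.275,0,0,.112,1.49)
f=grab_frame('side');a,_=crop(f,proj(f,[.642,.146,.06]),30,10);cv2.imwrite('pics/g7.png',a)"
```

```text
holder frame: x 0.96 y 0.29 mm  Fx 0.44 Fy 0.01 Mz -0.015
move [-0.06, 5.47, 0.08] [-0.001, -0.016, -0.0] | t 27.1 F [ 0.42  0.13 -1.17] tcp [0.643  0.1471 0.1667] phi 1.474 gap 0.0278
```

View pics/g7.png

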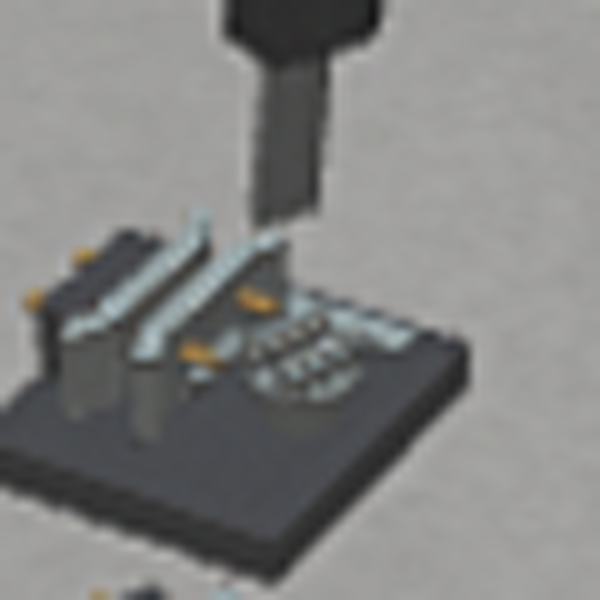

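Emit:
play_rows(motion=[[[-0.06,2,0.08],[0,-0.016,0]],[[-0.06,3.5,0.08],[0,-0.016,0]],[[-0.06,4.5,0.08],[0,-0.016,0]],[[-0.06,5.45,0.08],[0,-0.016,0]],[[-0.06,5.45,0.08],[0,-0.016,0]],[[-0.06,5.45,0.08],[0,-0.016,0]]])

```text
time: 27.92
tcp_pos: [0.6427, 0.1467, 0.113]
eef_rot: [[0.078, 0.001, -0.997], [0.997, 0.0, 0.078], [0.0, -1.0, -0.001]]
ft_force: [0.4, -0.3, -1.6]
finger_gap: 0.0277
```

```bash
python3 -c "
from go import *
feel([.6422,.1466],.275,3)
hgo([.6422,.1466],.275,0,0,.112,-.82)"
```

```text
feel x 0.64 y -0.12 Fx 0.03 Fy -0.25 Mz 0.010 sd [0.53 0.58 0.03] t 28.1 z 0.1133
holder frame: x 0.63 y -0.11 mm  Fx 0.02 Fy -1.02 Mz -0.025
move [-0.01, 0.13, 0.06] [0.0, 2.313, 0.002] | t 28.1 F [ 0.3  -0.97 -2.68] tcp [0.6428 0.1467 0.1133] phi 1.493 gap 0.0276
```

No force, blade in the slot; turning.

Emit:
play_rows(motion=[[[0,0.1,0.05],[0,0.18,0]],[[0,0.1,0.05],[0,0.36,0]],[[0,0.1,0.05],[0,0.54,0]],[[0,0.1,0.05],[0,0.72,0]],[[0,0.1,0.05],[0,0.9,0]],[[0,0.1,0.05],[0,1.08,0]],[[0,0.1,0.05],[0,1.26,0]],[[0,0.1,0.05],[0,1.44,0]],[[0,0.1,0.05],[0,1.62,0]],[[0,0.1,0.05],[0,1.8,0]],[[0,0.1,0.05],[0,1.98,0]],[[0,0.1,0.05],[0,2.15,0]]])

```text
time: 29.58
tcp_pos: [0.643, 0.1477, 0.1123]
eef_rot: [[0.788, 0.003, 0.615], [-0.615, 0.002, 0.788], [0.001, -1.0, 0.003]]
ft_force: [4.0, 3.3, -3.4]
finger_gap: 0.0275
```

Emit:
play_rows(motion=[[[0,0,0],[0,0.16,0]],[[0,0,0],[0,0.16,0]],[[0,0,0],[0,0.16,0]],[[0,0,0],[0,0.16,0]]])

```text
time: 30.08
tcp_pos: [0.6426, 0.1468, 0.1123]
eef_rot: [[0.686, 0.002, 0.728], [-0.728, 0.0, 0.686], [0.001, -1.0, 0.002]]
ft_force: [3.6, 2.3, 0.6]
finger_gap: 0.0278
```

```bash
python3 -c "
from go import *
feel([.6422,.1466],.275,3)
hgo([.6422,.1466],.275,-72,50,.099,.275-np.pi/2)"
```

```text
feel x 0.28 y 0.01 Fx 3.93 Fy 1.44 Mz 0.064 sd [0.65 0.38 0.02] t 30.2 z 0.1122
holder frame: x 0.22 y -0.03 mm  Fx 3.35 Fy 0.92 Mz 0.057
move [-7.77, 1.31, -4.1] [-0.001, 0.479, 0.001] | t 30.2 F [ 2.98  1.79 -0.08] tcp [0.6424 0.1466 0.1122] phi -0.816 gap 0.0278
```

Emit:
play_rows(motion=[[[0,-2,0],[0,0,0]],[[0,-4,0],[0,0,0]],[[-4,-4,-2],[0,0.18,0]],[[-7.77,-4,-4.1],[0,0.36,0]],[[-7.77,-3.4,-4.1],[0,0.479,0]],[[-7.77,-1,-4.1],[0,0.479,0]],[[-7.77,1.31,-4.1],[0,0.479,0]],[[-7.77,1.31,-4.1],[0,0.479,0]],[[-7.77,1.31,-4.1],[0,0.479,0]],[[-7.77,1.31,-4.1],[0,0.479,0]]])

```text
time: 31.48
tcp_pos: [0.5597, 0.1753, 0.1]
eef_rot: [[0.271, 0.002, 0.962], [-0.962, 0.0, 0.271], [0.0, -1.0, 0.002]]
ft_force: [0.2, -0.8, -1.8]
finger_gap: 0.0279
```

```bash
python3 -c "
from go import *
feel([.6422,.1466],.275,6)
hgo([.6422,.1466],.275,8,49.3,.099,.275-np.pi/2)"
```

```text
feel x -72.08 y 50.15 Fx -0.41 Fy 0.09 Mz -0.027 sd [0.37 0.36 0.04] t 31.8 z 0.0987
holder frame: x -72.38 y 50.22 mm  Fx -1.08 Fy 0.45 Mz 0.014
move [0.09, -0.02, 8.04] [-0.0, -0.0, 0.0] | t 31.8 F [-1.16  0.14 -1.58] tcp [0.5589 0.1753 0.0987] phi -1.296 gap 0.0276
```

Emit:
play_rows(motion=[[[0.09,0,1],[0,0,0]],[[0.09,0,2],[0,0,0]],[[0.09,0,3],[0,0,0]],[[0.09,0,4],[0,0,0]],[[0.09,0,5],[0,0,0]],[[0.09,0,6],[0,0,0]],[[0.09,0,7],[0,0,0]],[[0.09,0,8],[0,0,0]],[[0.09,0,8],[0,0,0]],[[0.09,0,8],[0,0,0]]])

```text
time: 33.02
tcp_pos: [0.6369, 0.1964, 0.0988]
eef_rot: [[0.271, 0.002, 0.962], [-0.962, 0.001, 0.271], [-0.0, -1.0, 0.003]]
ft_force: [1.1, 2.7, -2.9]
finger_gap: 0.0274
```

```bash
python3 -c "
from go import *
feel([.6422,.1466],.275,8)"
```

```text
feel x 7.97 y 49.39 Fx 1.97 Fy 3.14 Mz -0.022 sd [0.45 0.56 0.02] t 33.4 z 0.0989
```

Emit:
play_rows(motion=[[[-0.12,0,0],[0,0,0]],[[-0.12,0,0],[0,0,0]],[[-0.12,0,0],[0,0,0]]])

```text
time: 33.8
tcp_pos: [0.6362, 0.1965, 0.0989]
eef_rot: [[0.271, 0.001, 0.963], [-0.963, -0.001, 0.271], [0.001, -1.0, 0.001]]
ft_force: [1.9, -1.6, 1.0]
finger_gap: 0.0279
```

```bash
python3 -c "
from go import *
feel([.6422,.1466],.275,4)"
```

```text
feel x 7.77 y 49.75 Fx 1.56 Fy -2.71 Mz -0.085 sd [0.24 0.84 0.02] t 34.0 z 0.0989
```

Emit:
play_rows(motion=[[[-0.07,0,0],[0,0,0]],[[-0.07,0,0],[0,0,0]],[[-0.07,0,0],[0,0,0]]])

```text
time: 34.38
tcp_pos: [0.6361, 0.1968, 0.0988]
eef_rot: [[0.271, 0.001, 0.963], [-0.963, -0.002, 0.271], [0.002, -1.0, 0.001]]
ft_force: [3.0, -6.0, 3.3]
finger_gap: 0.0277
```

```bash
python3 -c "
from go import *
feel([.6422,.1466],.275,4)"
```

```text
feel x 7.79 y 49.92 Fx 0.87 Fy -6.00 Mz -0.083 sd [0.29 0.62 0.01] t 34.6 z 0.0989
```

Emit:
play_rows(motion=[[[0.3,0,0],[0,0,0]],[[0.3,0,0],[0,0,0]],[[0.3,0,0],[0,0,0]]])

```text
time: 34.95
tcp_pos: [0.6355, 0.1959, 0.0979]
eef_rot: [[0.272, -0.001, 0.962], [-0.962, 0.001, 0.272], [-0.001, -1.0, -0.001]]
ft_force: [0.4, 4.2, -1.4]
finger_gap: 0.0278
```

```bash
python3 -c "
from go import *
feel([.6422,.1466],.275,8)"
```

```text
feel x 7.03 y 48.84 Fx 0.81 Fy 4.34 Mz -0.013 sd [0.31 0.42 0.03] t 35.4 z 0.0980
```

Emit:
play_rows(motion=[[[0.1,0,0],[0,0,0]],[[0.1,0,0],[0,0,0]],[[0.1,0,0],[0,0,0]]])

```text
time: 35.72
tcp_pos: [0.6361, 0.1943, 0.098]
eef_rot: [[0.271, -0.001, 0.962], [-0.962, 0.0, 0.271], [-0.001, -1.0, -0.001]]
ft_force: [-1.7, 5.5, -4.3]
finger_gap: 0.0281
```

```bash
python3 -c "
from go import *
feel([.6422,.1466],.275,8)"
```

```text
feel x 7.04 y 47.57 Fx 0.69 Fy 5.13 Mz -0.021 sd [0.51 0.41 0.02] t 36.1 z 0.0980
```

Emit:
play_rows(motion=[[[-0.12,0,0],[0,0,0]],[[-0.12,0,0],[0,0,0]],[[-0.12,0,0],[0,0,0]]])

```text
time: 36.5
tcp_pos: [0.6359, 0.1951, 0.0981]
eef_rot: [[0.271, -0.001, 0.962], [-0.962, -0.0, 0.271], [-0.0, -1.0, -0.001]]
ft_force: [-1.6, 4.7, -3.0]
finger_gap: 0.0273
```

```bash
python3 -c "
from go import *
feel([.6422,.1466],.275,8)"
```

```text
feel x 7.22 y 48.42 Fx -0.50 Fy 4.68 Mz -0.034 sd [0.46 0.58 0.02] t 36.9 z 0.0984
```

Emit:
play_rows(motion=[[[0,0,-4],[0,0,0]],[[0,0,-8.2],[0,0,0]],[[0,-1,-8.2],[0,0,0]],[[0,-6,-10],[0,0,0]],[[0,-6,-14],[0,0,0]],[[0,-6,-17],[0,0,0]],[[0,-6,-17],[0,0,0]],[[0,-6,-17],[0,0,0]]])

```text
time: 37.9
tcp_pos: [0.4748, 0.1487, 0.1599]
eef_rot: [[0.271, 0.004, 0.963], [-0.963, -0.0, 0.271], [0.001, -1.0, 0.004]]
ft_force: [0.2, -0.7, -2.0]
finger_gap: 0.028
```

```bash
python3 - <<'E'
from meas import *
from go import *
feel([.6422,.1466],.275,6)
for c in[(155,236),(211,165),(264,223),(320,161)]:
    try: holders([c],3)
    except Exception as e: print(c,e)
f=grab_frame('top');a,_=crop(f,(155,236),33,6);b,_=crop(f,(211,165),33,6);cv2.imwrite('pics/g8.png',np.hstack([a,b]))
E
```

```text
feel x -161.37 y 48.04 Fx 0.42 Fy 0.19 Mz 0.004 sd [0.38 0.5  0.03] t 38.2 z 0.1583
edges x [ 0.064  -0.0685] right y -0.0722 slopes [-0.428  0.018] -0.418
cheek slope -0.008
H [0.4415 0.3518] R 0.0550 yaw -0.281 slot -0.183 joint -0.098 bf 0.0151 cheek nan gap nan coh 19.00 x -0.0477 0.04
edges x [ 0.0623 -0.0567] right y -0.0782 slopes [-0.093  0.16 ] 0.068
cheek slope 0.040
H [0.6317 0.1949] R 0.0226 yaw 0.203 slot 0.175 joint 0.027 bf 0.0041 cheek nan gap nan coh 10.36 x -0.0269 0.0424
edges x [ 0.0649 -0.064 ] right y -0.0274 slopes [ 0.002 -0.002] 0.0
cheek slope -0.319
H [0.4783 0.0054] R 0.0187 yaw -0.189 slot -0.619 joint 0.430 bf 0.0278 cheek nan gap nan coh 5.27 x -0.0423 0.053
edges x [ 0.066  -0.0654] right y -0.0287 slopes [-0.001  0.003] 0.002
cheek slope 0.006
H [ 0.6456 -0.1395] R 0.0181 yaw -0.093 slot -0.039 joint -0.054 bf 0.0536 cheek 0.0430 gap 0.0106 coh 13.03 x -0.0414 0.0457
```

View pics/g8.png

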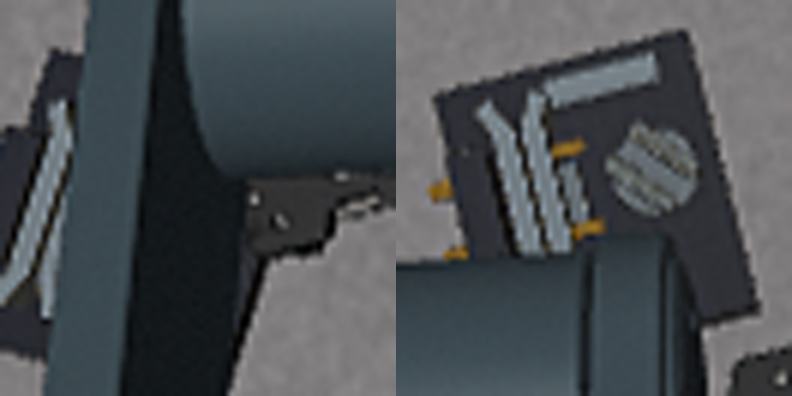

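```bash
python3 -c "
from go import *
hgo([.6422,.1466],.275,0,0,.112,-.65)"
```

```text
holder frame: x -162.52 y 48.44 mm  Fx -0.27 Fy -0.13 Mz 0.038
move [4.84, 4.65, 16.25] [-0.0, -0.646, 0.0] | t 38.9 F [-0.23 -0.2  -1.87] tcp [0.4726 0.1491 0.1585] phi -1.296 gap 0.0280
```

Emit:
play_rows(motion=[[[1,0,5],[0,-0.18,0]],[[3,0,10],[0,-0.36,0]],[[4.84,0,16.25],[0,-0.54,0]],[[4.84,0,16.25],[0,-0.646,0]],[[4.84,0,16.25],[0,-0.646,0]],[[4.84,0.5,16.25],[0,-0.646,0]],[[4.84,2.5,16.25],[0,-0.646,0]],[[4.84,3.8,16.25],[0,-0.646,0]],[[4.84,4.65,16.25],[0,-0.646,0]],[[4.84,4.65,16.25],[0,-0.646,0]],[[4.84,4.65,16.25],[0,-0.646,0]]])

```text
time: 40.22
tcp_pos: [0.6422, 0.1467, 0.1121]
eef_rot: [[0.796, -0.0, 0.605], [-0.605, 0.0, 0.796], [-0.0, -1.0, 0.0]]
ft_force: [0.3, -0.2, -2.4]
finger_gap: 0.0278
```

```bash
python3 -c "
from go import *
hgo([.6422,.1466],.275,0,0,.112,-.31)"
```

```text
holder frame: x -0.01 y 0.12 mm  Fx 0.23 Fy -0.32 Mz -0.050
move [0.01, 0.01, -0.01] [-0.0, -0.34, -0.0] | t 40.2 F [ 0.31 -0.25 -2.37] tcp [0.6422 0.1467 0.1121] phi -0.650 gap 0.0278
```

Emit:
play_rows(motion=[[[0,0,0],[0,-0.12,0]],[[0,0,0],[0,-0.24,0]],[[0,0,0],[0,-0.34,0]],[[0,0,0],[0,-0.34,0]],[[0,0,0],[0,-0.34,0]]])

```text
time: 40.85
tcp_pos: [0.6431, 0.1464, 0.1129]
eef_rot: [[0.952, 0.002, 0.307], [-0.307, -0.0, 0.952], [0.002, -1.0, 0.001]]
ft_force: [3.6, -1.8, -0.9]
finger_gap: 0.0282
```

```bash
python3 -c "
from go import *
hgo([.6422,.1466],.275,-72,48.6,.099,.275-np.pi/2)"
```

```text
holder frame: x 0.84 y -0.42 mm  Fx 2.94 Fy -2.69 Mz -0.084
move [-8.78, 1.37, 0.05] [-0.002, 0.984, 0.002] | t 40.9 F [ 3.56 -1.78 -0.88] tcp [0.6431 0.1464 0.1129] phi -0.312 gap 0.0282
```

Emit:
play_rows(motion=[[[0,-2,0],[0,0,0]],[[0,-4,0],[0,0,0]],[[-4,-4,0],[0,0.18,0]],[[-8.78,-4,0.05],[0,0.36,0]],[[-8.78,-4,0.05],[0,0.54,0]],[[-8.78,-3,0.05],[0,0.72,0]],[[-8.78,-2,0.05],[0,0.9,0]],[[-8.78,0,0.05],[0,0.984,0]],[[-8.78,1.37,0.05],[0,0.984,0]],[[-8.78,1.37,0.05],[0,0.984,0]],[[-8.78,1.37,0.05],[0,0.984,0]]])

```text
time: 42.22
tcp_pos: [0.5592, 0.174, 0.0991]
eef_rot: [[0.274, 0.001, 0.962], [-0.962, 0.0, 0.274], [0.0, -1.0, 0.001]]
ft_force: [0.5, 0.2, -2.0]
finger_gap: 0.0277
```

Emit:
play_rows(motion=[[[0,0,1],[0,0,0]],[[0,0,2],[0,0,0]],[[0,0,3],[0,0,0]],[[0,0,4],[0,0,0]],[[0,0,5],[0,0,0]],[[0,0,6],[0,0,0]],[[0,0,7],[0,0,0]],[[0,0,8],[0,0,0]],[[0,0,8],[0,0,0]],[[0,0,8],[0,0,0]]])

```text
time: 43.48
tcp_pos: [0.6364, 0.196, 0.0986]
eef_rot: [[0.273, 0.002, 0.962], [-0.962, 0.001, 0.273], [-0.0, -1.0, 0.002]]
ft_force: [0.1, 3.0, -2.1]
finger_gap: 0.0274
```

```bash
python3 -c "
from go import *
feel([.6422,.1466],.275,10)"
```

```text
feel x 7.25 y 49.08 Fx 1.27 Fy 3.28 Mz -0.010 sd [0.33 0.22 0.02] t 44.0 z 0.0985
```

Emit:
play_rows(motion=[[[-0.05,0,0],[0,0,0]],[[-0.05,0,0],[0,0,0]],[[-0.05,0,0],[0,0,0]]])

```text
time: 44.35
tcp_pos: [0.6357, 0.196, 0.0984]
eef_rot: [[0.273, 0.0, 0.962], [-0.962, -0.0, 0.273], [0.0, -1.0, 0.0]]
ft_force: [-0.6, 1.9, -0.3]
finger_gap: 0.0278
```

```bash
python3 -c "
from go import *
feel([.6422,.1466],.275,8)"
```

```text
feel x 7.12 y 49.33 Fx 0.57 Fy 1.07 Mz -0.044 sd [0.4  0.38 0.03] t 44.8 z 0.0983
```

Emit:
play_rows(motion=[[[-0.06,0,0],[0,0,0]],[[-0.06,0,0],[0,0,0]],[[-0.06,0,0],[0,0,0]]])

```text
time: 45.12
tcp_pos: [0.6356, 0.1963, 0.0984]
eef_rot: [[0.273, 0.0, 0.962], [-0.962, -0.001, 0.273], [0.001, -1.0, 0.0]]
ft_force: [1.3, -2.3, 1.3]
finger_gap: 0.0279
```

```bash
python3 -c "
from go import *
feel([.6422,.1466],.275,4)"
```

```text
feel x 7.14 y 49.60 Fx 0.31 Fy -3.69 Mz -0.095 sd [0.33 0.98 0.04] t 45.3 z 0.0984
```

Emit:
play_rows(motion=[[[0.1,0,0],[0,0,0]],[[0.1,0,-4],[0,0,0]],[[0.1,0,-8.5],[0,0,0]],[[0.1,-3,-8.5],[0,-0.18,0]],[[-1,-6.5,-10],[0,-0.36,0]],[[-5,-6.5,-14],[0,-0.54,0]],[[-9,-6.5,-14],[0,-0.72,0]],[[-9,-6.5,-14],[0,-0.9,0]],[[-9,-6.5,-14],[0,-1.08,0]],[[-9,-6.5,-14],[0,-1.26,0]],[[-9,-6.5,-14],[0,-1.44,0]],[[-9,-6.5,-14],[0,-1.44,0]]])

```text
time: 46.82
tcp_pos: [0.4752, 0.2455, 0.1626]
eef_rot: [[0.99, -0.002, -0.144], [0.144, 0.0, 0.99], [-0.002, -1.0, 0.001]]
ft_force: [-0.4, 0.4, -1.4]
finger_gap: 0.0272
```

```bash
python3 -c "
from meas import *
from go import *
f,o=holders([(264,223),(320,161)],1);o=o[0]
cv2.imwrite('pics/t9.png',f['pixels'][:,:,::-1])
hgo(o['H'],o['yaw'],0,0,.16,o['slot']+np.pi/2)"
```

```text
edges x [ 0.0648 -0.0638] right y -0.0273 slopes [ 0.001 -0.002] -0.001
cheek slope -0.009
H [0.4783 0.0054] R 0.0188 yaw -0.190 slot -0.620 joint 0.430 bf 0.0538 cheek 0.0453 gap 0.0085 coh 5.24 x -0.0426 0.0438
edges x [ 0.066  -0.0653] right y -0.0286 slopes [ 0.004 -0.001] 0.003
cheek slope 0.004
H [ 0.6455 -0.1395] R 0.0183 yaw -0.095 slot -0.041 joint -0.054 bf 0.0535 cheek 0.0431 gap 0.0104 coh 12.75 x -0.0414 0.0458
holder frame: x -48.20 y 235.18 mm  Fx -0.34 Fy -0.59 Mz -0.047
move [-3.12, 0.26, -23.8] [-0.001, -0.809, -0.001] | t 46.9 F [-0.44 -0.52 -1.94] tcp [0.4754 0.2454 0.1627] phi 0.143 gap 0.0279
```

View pics/t9.png

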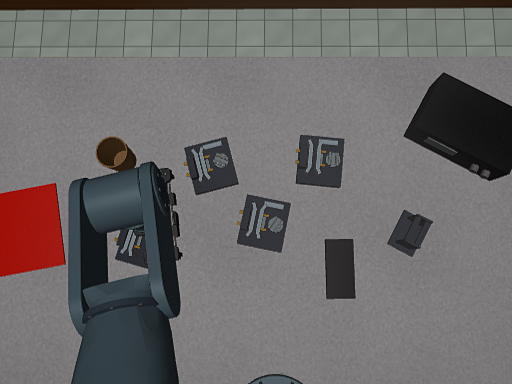

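Emit:
play_rows(motion=[[[-0.8,0.1,-6],[0,-0.18,0]],[[-1.6,0.2,-12],[0,-0.36,0]],[[-2.4,0.2,-18],[0,-0.54,0]],[[-3.12,0.2,-23.8],[0,-0.72,0]],[[-3.12,0.26,-23.8],[0,-0.809,0]],[[-3.12,0.26,-23.8],[0,-0.809,0]],[[-3.12,0.26,-23.8],[0,-0.809,0]],[[-3.12,2.5,-23.8],[0,-0.809,0]],[[-3.12,4,-23.8],[0,-0.809,0]],[[-3.12,5.05,-23.8],[0,-0.809,0]],[[-3.12,5.05,-23.8],[0,-0.809,0]],[[-3.12,5.05,-23.8],[0,-0.809,0]]])

```text
time: 48.38
tcp_pos: [0.4802, 0.0052, 0.1132]
eef_rot: [[0.578, 0.001, -0.816], [0.816, -0.0, 0.578], [0.0, -1.0, -0.001]]
ft_force: [-0.4, -0.4, -1.8]
finger_gap: 0.0278
```

```bash
python3 -c "
from go import *
hgo([.4783,.0054],-.19,0,0,.112,-1.286)"
```

```text
holder frame: x 1.95 y 0.14 mm  Fx -0.36 Fy -0.48 Mz -0.007
move [-0.09, 0.12, 0.17] [0.0, 2.241, 0.001] | t 48.4 F [-0.45 -0.41 -1.78] tcp [0.4802 0.0052 0.1132] phi 0.955 gap 0.0278
```

Emit:
play_rows(motion=[[[-0.09,0.12,0.17],[0,0.1,0]],[[-0.09,0.12,0.17],[0,0.28,0]],[[-0.09,0.12,0.17],[0,0.46,0]],[[-0.09,0.12,0.17],[0,0.64,0]],[[-0.09,0.12,0.17],[0,0.82,0]],[[-0.09,0.12,0.17],[0,1.0,0]],[[-0.09,0.12,0.17],[0,1.18,0]],[[-0.09,0.12,0.17],[0,1.36,0]],[[-0.09,0.12,0.17],[0,1.54,0]],[[-0.09,0.12,0.17],[0,1.72,0]],[[-0.09,0.12,0.17],[0,1.9,0]],[[-0.09,0.12,0.17],[0,2.08,0]]])

```text
time: 49.88
tcp_pos: [0.4781, 0.0058, 0.1122]
eef_rot: [[0.426, 0.001, 0.905], [-0.905, 0.001, 0.426], [-0.001, -1.0, 0.001]]
ft_force: [-0.6, 1.8, -1.6]
finger_gap: 0.0275
```

Emit:
play_rows(motion=[[[0,0,0],[0,0.09,0]],[[0,0,0],[0,0.09,0]],[[0,0,0],[0,0.09,0]]])

```text
time: 50.25
tcp_pos: [0.4782, 0.0056, 0.112]
eef_rot: [[0.35, 0.001, 0.937], [-0.937, 0.0, 0.35], [-0.0, -1.0, 0.001]]
ft_force: [-0.8, 2.7, -1.9]
finger_gap: 0.0278
```

```bash
python3 -c "
from go import *
hgo([.4783,.0054],-.19,-72,49,.099,-.19-np.pi/2)"
```

```text
holder frame: x -0.13 y 0.15 mm  Fx -1.28 Fy 2.45 Mz 0.089
move [-7.91, 1.3, -3.59] [-0.001, 0.547, -0.0] | t 50.2 F [-0.8   2.65 -1.86] tcp [0.4782 0.0056 0.112 ] phi -1.213 gap 0.0278
```

Emit:
play_rows(motion=[[[0,-2,0],[0,0,0]],[[0,-4,0],[0,0,0]],[[-4,-4,-1.5],[0,0.18,0]],[[-7.91,-4,-3.59],[0,0.36,0]],[[-7.91,-3.4,-3.59],[0,0.54,0]],[[-7.91,-1,-3.59],[0,0.547,0]],[[-7.91,1.3,-3.59],[0,0.547,0]],[[-7.91,1.3,-3.59],[0,0.547,0]],[[-7.91,1.3,-3.59],[0,0.547,0]],[[-7.91,1.3,-3.59],[0,0.547,0]]])

```text
time: 51.5
tcp_pos: [0.4177, 0.0668, 0.0996]
eef_rot: [[-0.19, 0.002, 0.982], [-0.982, -0.0, -0.19], [-0.0, -1.0, 0.002]]
ft_force: [0.5, -0.2, -1.7]
finger_gap: 0.0275
```

Emit:
play_rows(motion=[[[0,0,1],[0,0,0]],[[0,0,2],[0,0,0]],[[0,0,3],[0,0,0]],[[0,0,4],[0,0,0]],[[0,0,5],[0,0,0]],[[0,0,6],[0,0,0]],[[0,0,7],[0,0,0]],[[0,0,8],[0,0,0]],[[0,0,8],[0,0,0]],[[0,0,8],[0,0,0]]])

```text
time: 52.75
tcp_pos: [0.4963, 0.0516, 0.099]
eef_rot: [[-0.19, 0.002, 0.982], [-0.982, -0.0, -0.19], [-0.0, -1.0, 0.002]]
ft_force: [2.3, 4.2, -2.2]
finger_gap: 0.0275
```

```bash
python3 -c "
from go import *
feel([.4783,.0054],-.19,3)"
```

```text
feel x 8.57 y 48.78 Fx 1.88 Fy 3.35 Mz -0.012 sd [0.62 0.3  0.01] t 52.9 z 0.0990
```

Emit:
play_rows(motion=[[[-0.1,0,0],[0,0,0]],[[-0.1,0,0],[0,0,0]],[[-0.1,0,0],[0,0,0]]])

```text
time: 53.28
tcp_pos: [0.4954, 0.0527, 0.0986]
eef_rot: [[-0.19, -0.0, 0.982], [-0.982, -0.0, -0.19], [0.0, -1.0, -0.0]]
ft_force: [1.2, 3.7, -0.7]
finger_gap: 0.0276
```

```bash
python3 -c "
from go import *
feel([.4783,.0054],-.19,1)"
```

```text
feel x 7.83 y 49.71 Fx 0.31 Fy 2.67 Mz -0.008 sd [0. 0. 0.] t 53.3 z 0.0986
```

Emit:
play_rows(motion=[[[-0.08,0,0],[0,0,0]],[[-0.08,0,0],[0,0,0]],[[-0.08,0,0],[0,0,0]]])

```text
time: 53.7
tcp_pos: [0.4955, 0.053, 0.0986]
eef_rot: [[-0.19, -0.001, 0.982], [-0.982, -0.001, -0.19], [0.001, -1.0, -0.0]]
ft_force: [-0.5, -1.4, 2.1]
finger_gap: 0.0278
```

```bash
python3 -c "
from go import *
feel([.4783,.0054],-.19,1)"
```

```text
feel x 7.88 y 50.03 Fx 0.19 Fy -3.23 Mz -0.003 sd [0. 0. 0.] t 53.8 z 0.0986
```

Emit:
play_rows(motion=[[[0.11,0,0],[0,0,0]],[[0.11,0,0],[0,0,0]],[[0.11,0,0],[0,0,0]]])

```text
time: 54.12
tcp_pos: [0.4954, 0.0528, 0.0985]
eef_rot: [[-0.19, 0.0, 0.982], [-0.982, 0.001, -0.19], [-0.001, -1.0, -0.0]]
ft_force: [1.3, 1.8, -0.3]
finger_gap: 0.0279
```

Emit:
play_rows(motion=[[[0,0,0],[0,0,0]]])

```text
time: 54.25
tcp_pos: [0.4955, 0.0527, 0.0986]
eef_rot: [[-0.19, 0.0, 0.982], [-0.982, 0.0, -0.19], [-0.0, -1.0, 0.0]]
ft_force: [1.1, 3.0, -0.0]
finger_gap: 0.0275
```

Emit:
play_rows(motion=[[[0,0,0],[0,0,0]]])

```text
time: 54.38
tcp_pos: [0.4954, 0.0527, 0.0985]
eef_rot: [[-0.19, -0.0, 0.982], [-0.982, 0.0, -0.19], [-0.0, -1.0, -0.0]]
ft_force: [1.5, 2.3, -0.0]
finger_gap: 0.0279
```

Emit:
play_rows(motion=[[[0,0,0],[0,0,0]]])

```text
time: 54.5
tcp_pos: [0.4954, 0.0527, 0.0986]
eef_rot: [[-0.19, 0.0, 0.982], [-0.982, 0.0, -0.19], [-0.0, -1.0, -0.0]]
ft_force: [0.8, 3.2, -0.0]
finger_gap: 0.0277
```

Emit:
play_rows(motion=[[[0,0,0],[0,0,0]]])

```text
time: 54.62
tcp_pos: [0.4954, 0.0526, 0.0985]
eef_rot: [[-0.19, -0.0, 0.982], [-0.982, 0.0, -0.19], [-0.0, -1.0, -0.0]]
ft_force: [0.9, 3.8, -0.1]
finger_gap: 0.0277
```

Emit:
play_rows(motion=[[[0,0,0],[0,0,0]]])

```text
time: 54.75
tcp_pos: [0.4954, 0.0526, 0.0985]
eef_rot: [[-0.19, -0.0, 0.982], [-0.982, 0.0, -0.19], [-0.0, -1.0, -0.0]]
ft_force: [0.2, 2.9, -0.4]
finger_gap: 0.0277
```

Emit:
play_rows(motion=[[[0,0,0],[0,0,0]]])

```text
time: 54.88
tcp_pos: [0.4954, 0.0525, 0.0985]
eef_rot: [[-0.19, -0.0, 0.982], [-0.982, 0.0, -0.19], [-0.0, -1.0, -0.0]]
ft_force: [0.7, 3.5, 0.1]
finger_gap: 0.0276
```

```bash
python3 -c "
from go import *
feel([.4783,.0054],-.19,1)"
```

```text
feel x 7.87 y 49.49 Fx 0.31 Fy 2.97 Mz -0.004 sd [0. 0. 0.] t 54.9 z 0.0985
```

Emit:
play_rows(motion=[[[0.03,0,-4],[0,0,0]],[[0.03,0,-8.3],[0,0,0]],[[0.03,-2,-8.3],[0,0,0]],[[0.03,-6.5,-8],[0,-0.18,0]],[[0.03,-6.5,-8],[0,-0.36,0]],[[0.03,-6.5,-8],[0,-0.54,0]],[[0.03,-6.5,-8],[0,-0.72,0]],[[0.03,-6.5,-8],[0,-0.9,0]],[[0.03,-6.5,-8],[0,-1.08,0]],[[0.03,-6.5,-8],[0,-1.26,0]],[[0.03,-6.5,-8],[0,-1.44,0]],[[0.03,-6.5,-8],[0,-1.44,0]]])

```text
time: 56.42
tcp_pos: [0.4164, 0.0669, 0.1633]
eef_rot: [[0.948, -0.001, 0.318], [-0.318, -0.001, 0.948], [-0.001, -1.0, -0.001]]
ft_force: [0.9, 0.2, -2.1]
finger_gap: 0.028
```

```bash
python3 -c "
from meas import *
from go import *
f,o=holders([(320,161)],1);o=o[0]
hgo(o['H'],o['yaw'],0,0,.16,o['slot']+np.pi/2)"
```

```text
edges x [ 0.0664 -0.0654] right y -0.0288 slopes [0.001 0.002] 0.004
cheek slope 0.005
H [ 0.6455 -0.1395] R 0.0180 yaw -0.094 slot -0.040 joint -0.054 bf 0.0536 cheek 0.0430 gap 0.0106 coh 12.50 x -0.0414 0.0453
holder frame: x -247.46 y 183.97 mm  Fx 0.73 Fy 0.82 Mz -0.028
move [28.31, 0.33, -12.23] [0.0, -1.857, -0.001] | t 56.5 F [ 0.8   0.75 -1.41] tcp [0.4165 0.067  0.1633] phi -0.326 gap 0.0278
```

Emit:
play_rows(motion=[[[5,0.1,-2],[0,-0.18,0]],[[10,0.2,-4.3],[0,-0.36,0]],[[15,0.3,-6.5],[0,-0.54,0]],[[20,0.3,-8.6],[0,-0.72,0]],[[25,0.3,-10.8],[0,-0.9,0]],[[28.31,0.33,-12.23],[0,-1.08,0]],[[28.31,0.33,-12.23],[0,-1.26,0]],[[28.31,0.33,-12.23],[0,-1.44,0]],[[28.31,0.33,-12.23],[0,-1.62,0]],[[28.31,0.33,-12.23],[0,-1.8,0]],[[28.31,0.33,-12.23],[0,-1.826,0]],[[28.31,0.33,-12.23],[0,-1.826,0]]])

```text
time: 57.98
tcp_pos: [0.6465, -0.1383, 0.16]
eef_rot: [[0.071, -0.001, -0.997], [0.997, -0.0, 0.071], [-0.0, -1.0, 0.001]]
ft_force: [0.8, 0.6, -2.6]
finger_gap: 0.0278
```

```bash
python3 -c "
from go import *
hgo([.6455,-.1398],-.094,0,0,.112,1.50)"
```

```text
holder frame: x 0.83 y 1.58 mm  Fx 0.71 Fy 0.63 Mz 0.046
move [-0.16, 4.8, 0.08] [-0.001, -0.0, -0.0] | t 58.0 F [ 0.77  0.56 -2.55] tcp [ 0.6465 -0.1383  0.16  ] phi 1.500 gap 0.0278
```

Emit:
play_rows(motion=[[[-0.16,0.5,0.08],[0,0,0]],[[-0.16,2.2,0.08],[0,0,0]],[[-0.16,3.8,0.08],[0,0,0]],[[-0.16,4.8,0.08],[0,0,0]],[[-0.16,4.8,0.08],[0,0,0]],[[-0.16,4.8,0.08],[0,0,0]]])

```text
time: 58.72
tcp_pos: [0.646, -0.1398, 0.1126]
eef_rot: [[0.067, 0.0, -0.998], [0.998, -0.0, 0.067], [-0.0, -1.0, -0.0]]
ft_force: [1.0, -0.2, -2.6]
finger_gap: 0.0278
```

```bash
python3 -c "
from go import *
hgo([.6455,-.1398],-.094,0,0,.112,-1.11)"
```

```text
holder frame: x 0.54 y 0.03 mm  Fx 0.97 Fy -0.13 Mz 0.008
move [-0.0, 0.06, 0.05] [0.0, 2.614, 0.001] | t 58.7 F [ 0.95 -0.22 -2.58] tcp [ 0.646  -0.1398  0.1126] phi 1.504 gap 0.0278
```

Emit:
play_rows(motion=[[[0,0.06,0.05],[0,0.15,0]],[[0,0.06,0.05],[0,0.32,0]],[[0,0.06,0.05],[0,0.5,0]],[[0,0.06,0.05],[0,0.68,0]],[[0,0.06,0.05],[0,0.86,0]],[[0,0.06,0.05],[0,1.04,0]],[[0,0.06,0.05],[0,1.22,0]],[[0,0.06,0.05],[0,1.4,0]],[[0,0.06,0.05],[0,1.58,0]],[[0,0.06,0.05],[0,1.76,0]],[[0,0.06,0.05],[0,1.94,0]],[[0,0.06,0.05],[0,2.1,0]]])

```text
time: 60.22
tcp_pos: [0.6465, -0.1395, 0.1128]
eef_rot: [[0.825, 0.003, 0.566], [-0.566, -0.0, 0.825], [0.003, -1.0, 0.002]]
ft_force: [2.4, 1.5, -3.0]
finger_gap: 0.0279
```

Emit:
play_rows(motion=[[[0,0,0],[0,0.18,0]],[[0,0,0],[0,0.36,0]],[[0,0,0],[0,0.51,0]],[[0,0,0],[0,0.51,0]],[[0,0,0],[0,0.51,0]]])

```text
time: 60.85
tcp_pos: [0.6465, -0.14, 0.1128]
eef_rot: [[0.451, 0.003, 0.893], [-0.893, -0.001, 0.451], [0.002, -1.0, 0.002]]
ft_force: [3.9, -0.5, -0.1]
finger_gap: 0.0277
```

```bash
python3 -c "
from go import *
hgo([.6455,-.1398],-.094,-72,49,.099,-.094-np.pi/2)"
```

```text
holder frame: x 0.97 y -0.13 mm  Fx 3.98 Fy -0.17 Mz 0.077
move [-8.05, 1.36, -3.56] [-0.003, 0.562, 0.001] | t 60.9 F [ 3.95 -0.55 -0.12] tcp [ 0.6465 -0.14    0.1128] phi -1.103 gap 0.0277
```

Emit:
play_rows(motion=[[[0,-2,0],[0,0,0]],[[0,-4,0],[0,0,0]],[[-4,-4,-1.5],[0,0.18,0]],[[-8.05,-4,-3.56],[0,0.36,0]],[[-8.05,-3.4,-3.56],[0,0.54,0]],[[-8.05,-1,-3.56],[0,0.562,0]],[[-8.05,1.36,-3.56],[0,0.562,0]],[[-8.05,1.36,-3.56],[0,0.562,0]],[[-8.05,1.36,-3.56],[0,0.562,0]],[[-8.05,1.36,-3.56],[0,0.562,0]]])

```text
time: 62.1
tcp_pos: [0.5782, -0.0841, 0.0996]
eef_rot: [[-0.097, 0.002, 0.995], [-0.995, -0.001, -0.097], [0.001, -1.0, 0.002]]
ft_force: [-0.1, -0.2, -1.3]
finger_gap: 0.0279
```

Emit:
play_rows(motion=[[[0,0,1],[0,0,0]],[[0,0,2],[0,0,0]],[[0,0,3],[0,0,0]],[[0,0,4],[0,0,0]],[[0,0,5],[0,0,0]],[[0,0,6],[0,0,0]],[[0,0,7],[0,0,0]],[[0,0,8],[0,0,0]],[[0,0,8],[0,0,0]],[[0,0,8],[0,0,0]]])

```text
time: 63.35
tcp_pos: [0.6575, -0.0915, 0.0983]
eef_rot: [[-0.097, 0.001, 0.995], [-0.995, -0.0, -0.097], [0.0, -1.0, 0.001]]
ft_force: [0.4, 3.3, -2.0]
finger_gap: 0.0278
```

```bash
python3 -c "
from go import *
feel([.6455,-.1398],-.094,3)"
```

```text
feel x 7.16 y 49.16 Fx 1.88 Fy 3.19 Mz 0.002 sd [0.34 0.24 0.02] t 63.5 z 0.0984
```

Emit:
play_rows(motion=[[[-0.1,0,0],[0,0,0]],[[-0.1,0,0],[0,0,0]],[[-0.1,0,0],[0,0,0]]])

```text
time: 63.88
tcp_pos: [0.6571, -0.0906, 0.0982]
eef_rot: [[-0.097, 0.0, 0.995], [-0.995, -0.0, -0.097], [0.0, -1.0, 0.0]]
ft_force: [1.0, 1.7, -0.7]
finger_gap: 0.0276
```

```bash
python3 -c "
from go import *
feel([.6455,-.1398],-.094,1)"
```

```text
feel x 6.87 y 50.06 Fx 0.71 Fy 1.37 Mz -0.033 sd [0. 0. 0.] t 63.9 z 0.0982
```

Emit:
play_rows(motion=[[[-0.07,0,0],[0,0,0]],[[-0.07,0,0],[0,0,0]],[[-0.07,0,0],[0,0,0]]])

```text
time: 64.3
tcp_pos: [0.6571, -0.0902, 0.0981]
eef_rot: [[-0.097, -0.0, 0.995], [-0.995, -0.0, -0.097], [0.0, -1.0, 0.0]]
ft_force: [-1.2, 0.2, -0.4]
finger_gap: 0.0279
```

```bash
python3 -c "
from go import *
feel([.6455,-.1398],-.094,1)"
```

```text
feel x 6.90 y 50.50 Fx -0.22 Fy 0.30 Mz -0.027 sd [0. 0. 0.] t 64.3 z 0.0981
```

Emit:
play_rows(motion=[[[-0.07,0,0],[0,0,0]],[[-0.07,0,0],[0,0,0]],[[-0.07,0,0],[0,0,0]]])

```text
time: 64.72
tcp_pos: [0.6572, -0.0899, 0.0982]
eef_rot: [[-0.097, -0.0, 0.995], [-0.995, -0.001, -0.097], [0.001, -1.0, 0.0]]
ft_force: [-0.7, -4.0, -0.3]
finger_gap: 0.0281
```

Emit:
play_rows(motion=[[[0,0,0],[0,0,0]]])

```text
time: 64.85
tcp_pos: [0.6572, -0.0899, 0.0981]
eef_rot: [[-0.097, -0.0, 0.995], [-0.995, -0.001, -0.097], [0.001, -1.0, 0.0]]
ft_force: [-1.3, -5.0, -1.4]
finger_gap: 0.0277
```

Emit:
play_rows(motion=[[[-0.07,0,0],[0,0,0]],[[-0.07,0,0],[0,0,0]],[[-0.07,0,0],[0,0,0]]])

```text
time: 65.22
tcp_pos: [0.6572, -0.0898, 0.0981]
eef_rot: [[-0.097, -0.0, 0.995], [-0.995, -0.002, -0.097], [0.002, -1.0, 0.0]]
ft_force: [-0.8, -7.0, -1.2]
finger_gap: 0.0277
```

Emit:
play_rows(motion=[[[0,0,0],[0,0,0]]])

```text
time: 65.35
tcp_pos: [0.6572, -0.0898, 0.0982]
eef_rot: [[-0.097, -0.0, 0.995], [-0.995, -0.002, -0.097], [0.002, -1.0, 0.0]]
ft_force: [-1.2, -6.4, -0.4]
finger_gap: 0.0277
```

```bash
python3 -c "
from go import *
feel([.6455,-.1398],-.094,1)"
```

```text
feel x 6.96 y 50.85 Fx -0.30 Fy -7.05 Mz -0.067 sd [0. 0. 0.] t 65.4 z 0.0982
```

Emit:
play_rows(motion=[[[0.24,0,0],[0,0,0]],[[0.24,0,0],[0,0,0]],[[0.24,0,0],[0,0,0]],[[0.24,0,0],[0,0,0]]])

```text
time: 65.9
tcp_pos: [0.6571, -0.0903, 0.098]
eef_rot: [[-0.097, -0.0, 0.995], [-0.995, 0.001, -0.097], [-0.001, -1.0, -0.0]]
ft_force: [1.0, 0.9, -0.3]
finger_gap: 0.0279
```

Emit:
play_rows(motion=[[[0,0,0],[0,0,0]]])

```text
time: 66.03
tcp_pos: [0.6571, -0.0903, 0.098]
eef_rot: [[-0.097, -0.0, 0.995], [-0.995, 0.001, -0.097], [-0.001, -1.0, -0.0]]
ft_force: [0.8, 2.0, -0.1]
finger_gap: 0.0277
```

Emit:
play_rows(motion=[[[0,0,0],[0,0,0]]])

```text
time: 66.15
tcp_pos: [0.657, -0.0903, 0.098]
eef_rot: [[-0.097, -0.0, 0.995], [-0.995, 0.001, -0.097], [-0.001, -1.0, -0.0]]
ft_force: [1.7, 1.4, -0.3]
finger_gap: 0.028
```

Emit:
play_rows(motion=[[[0,0,0],[0,0,0]]])

```text
time: 66.28
tcp_pos: [0.657, -0.0904, 0.098]
eef_rot: [[-0.097, -0.0, 0.995], [-0.995, 0.0, -0.097], [-0.0, -1.0, -0.0]]
ft_force: [1.1, 1.8, -1.2]
finger_gap: 0.0275
```

Emit:
play_rows(motion=[[[0,0,0],[0,0,0]]])

```text
time: 66.4
tcp_pos: [0.657, -0.0906, 0.098]
eef_rot: [[-0.097, -0.0, 0.995], [-0.995, 0.0, -0.097], [-0.0, -1.0, -0.0]]
ft_force: [0.5, 2.3, -1.4]
finger_gap: 0.0276
```

Emit:
play_rows(motion=[[[0,0,0],[0,0,0]]])

```text
time: 66.53
tcp_pos: [0.657, -0.0907, 0.098]
eef_rot: [[-0.097, -0.0, 0.995], [-0.995, 0.0, -0.097], [-0.0, -1.0, -0.0]]
ft_force: [0.6, 2.2, -0.9]
finger_gap: 0.0276
```

```bash
python3 -c "
from go import *
feel([.6455,-.1398],-.094,1)"
```

```text
feel x 6.81 y 49.98 Fx 0.26 Fy 2.18 Mz -0.010 sd [0. 0. 0.] t 66.6 z 0.0980
```

```bash
python3 -c "
from go import *
hgo([.6465,-.1395],-.094,0,0,.112,-.94)"
```

```text
holder frame: x 5.84 y 49.59 mm  Fx 0.26 Fy 2.18 Mz -0.010
move [4.96, -1.41, -0.57] [0.0, -0.728, -0.0] | t 66.6 F [ 0.47  2.15 -1.59] tcp [ 0.657  -0.0907  0.098 ] phi -1.668 gap 0.0278
```

Emit:
play_rows(motion=[[[0,-2,0],[0,0,0]],[[0,-6,0],[0,-0.1,0]],[[2.5,-6,-0.3],[0,-0.28,0]],[[4.96,-6,-0.57],[0,-0.46,0]],[[4.96,-6,-0.57],[0,-0.64,0]],[[4.96,-6,-0.57],[0,-0.728,0]],[[4.96,-4.5,-0.57],[0,-0.728,0]],[[4.96,-2.8,-0.57],[0,-0.728,0]],[[4.96,-1.41,-0.57],[0,-0.728,0]],[[4.96,-1.41,-0.57],[0,-0.728,0]],[[4.96,-1.41,-0.57],[0,-0.728,0]]])

```text
time: 67.95
tcp_pos: [0.6464, -0.1395, 0.112]
eef_rot: [[0.59, -0.001, 0.808], [-0.808, 0.0, 0.59], [-0.001, -1.0, -0.0]]
ft_force: [-0.7, -0.0, -1.3]
finger_gap: 0.0277
```

```bash
python3 -c "
from go import *
hgo([.6465,-.1395],-.094,0,0,.112,-1.49)"
```

```text
holder frame: x -0.08 y 0.04 mm  Fx -0.66 Fy -0.11 Mz 0.037
move [0.01, 0.0, 0.0] [0.001, 0.55, -0.001] | t 68.0 F [-0.67 -0.05 -1.29] tcp [ 0.6464 -0.1395  0.112 ] phi -0.940 gap 0.0277
```

Emit:
play_rows(motion=[[[0,0,0],[0,0.15,0]],[[0,0,0],[0,0.3,0]],[[0,0,0],[0,0.45,0]],[[0,0,0],[0,0.55,0]],[[0,0,0],[0,0.55,0]],[[0,0,0],[0,0.55,0]]])

```text
time: 68.7
tcp_pos: [0.6469, -0.1396, 0.1126]
eef_rot: [[0.083, 0.001, 0.997], [-0.997, -0.0, 0.083], [0.0, -1.0, 0.001]]
ft_force: [0.7, -0.3, -2.9]
finger_gap: 0.0275
```

```bash
python3 -c "
from go import *
hgo([.6455,-.1398],-.094,-72,49.3,.099,-.094-np.pi/2)"
```

```text
holder frame: x 1.37 y 0.37 mm  Fx 0.75 Fy -0.21 Mz 0.036
move [-6.11, 1.35, -6.36] [-0.001, 0.177, 0.0] | t 68.7 F [ 0.73 -0.28 -2.93] tcp [ 0.6469 -0.1396  0.1126] phi -1.488 gap 0.0275
```

Emit:
play_rows(motion=[[[0,-2,0],[0,0,0]],[[0,-4,0],[0,0,0]],[[-3,-4,-3],[0,0.15,0]],[[-6.11,-4,-6.36],[0,0.177,0]],[[-6.11,-3.4,-6.36],[0,0.177,0]],[[-6.11,-1,-6.36],[0,0.177,0]],[[-6.11,1.35,-6.36],[0,0.177,0]],[[-6.11,1.35,-6.36],[0,0.177,0]],[[-6.11,1.35,-6.36],[0,0.177,0]],[[-6.11,1.35,-6.36],[0,0.177,0]]])

```text
time: 69.95
tcp_pos: [0.5794, -0.0844, 0.1002]
eef_rot: [[-0.096, 0.002, 0.995], [-0.995, -0.001, -0.096], [0.001, -1.0, 0.003]]
ft_force: [0.1, 0.5, -1.9]
finger_gap: 0.0275
```

Emit:
play_rows(motion=[[[0,0,1],[0,0,0]],[[0,0,2],[0,0,0]],[[0,0,3],[0,0,0]],[[0,0,4],[0,0,0]],[[0,0,5],[0,0,0]],[[0,0,6],[0,0,0]],[[0,0,7],[0,0,0]],[[0,0,8],[0,0,0]],[[0,0,8],[0,0,0]],[[0,0,8],[0,0,0]]])

```text
time: 71.2
tcp_pos: [0.6586, -0.0916, 0.099]
eef_rot: [[-0.096, 0.002, 0.995], [-0.995, -0.0, -0.096], [0.0, -1.0, 0.002]]
ft_force: [2.9, 3.9, -2.4]
finger_gap: 0.0276
```

```bash
python3 -c "
from go import *
feel([.6455,-.1398],-.094,1)"
```

```text
feel x 8.37 y 49.22 Fx 1.14 Fy 2.86 Mz -0.015 sd [0. 0. 0.] t 71.2 z 0.0990
```

Emit:
play_rows(motion=[[[-0.07,0,0],[0,0,0]],[[-0.07,0,0],[0,0,0]],[[-0.07,0,0],[0,0,0]]])

```text
time: 71.62
tcp_pos: [0.6581, -0.091, 0.099]
eef_rot: [[-0.096, 0.001, 0.995], [-0.995, -0.0, -0.096], [0.0, -1.0, 0.001]]
ft_force: [1.9, 2.5, -1.5]
finger_gap: 0.0283
```

Emit:
play_rows(motion=[[[0,0,0],[0,0,0]]])

```text
time: 71.75
tcp_pos: [0.658, -0.091, 0.099]
eef_rot: [[-0.096, 0.0, 0.995], [-0.995, -0.0, -0.096], [0.0, -1.0, 0.0]]
ft_force: [2.0, 3.1, -0.7]
finger_gap: 0.0279
```

Emit:
play_rows(motion=[[[0,0,0],[0,0,0]]])

```text
time: 71.88
tcp_pos: [0.6579, -0.0909, 0.0988]
eef_rot: [[-0.096, 0.0, 0.995], [-0.995, -0.0, -0.096], [0.0, -1.0, 0.0]]
ft_force: [1.0, 2.9, -1.7]
finger_gap: 0.0276
```

Emit:
play_rows(motion=[[[0,0,0],[0,0,0]]])

```text
time: 72.0
tcp_pos: [0.6579, -0.0908, 0.0987]
eef_rot: [[-0.096, -0.0, 0.995], [-0.995, 0.0, -0.096], [0.0, -1.0, -0.0]]
ft_force: [1.0, 2.3, -0.8]
finger_gap: 0.0279
```

Emit:
play_rows(motion=[[[0,0,0],[0,0,0]]])

```text
time: 72.12
tcp_pos: [0.6579, -0.0909, 0.0986]
eef_rot: [[-0.096, -0.0, 0.995], [-0.995, -0.0, -0.096], [0.0, -1.0, -0.0]]
ft_force: [0.4, 2.8, -0.3]
finger_gap: 0.028
```

```bash
python3 -c "
from go import *
feel([.6455,-.1398],-.094,1)"
```

```text
feel x 7.72 y 49.92 Fx 0.57 Fy 4.31 Mz 0.008 sd [0. 0. 0.] t 72.2 z 0.0987
```

Emit:
play_rows(motion=[[[-0.03,0,0],[0,0,0]],[[-0.03,0,0],[0,0,0]],[[-0.03,0,0],[0,0,0]]])

```text
time: 72.55
tcp_pos: [0.6579, -0.0906, 0.0986]
eef_rot: [[-0.096, -0.0, 0.995], [-0.995, -0.0, -0.096], [0.0, -1.0, -0.0]]
ft_force: [1.2, 2.8, -0.7]
finger_gap: 0.028
```

Emit:
play_rows(motion=[[[0,0,0],[0,0,0]]])

```text
time: 72.68
tcp_pos: [0.6579, -0.0905, 0.0986]
eef_rot: [[-0.096, -0.0, 0.995], [-0.995, -0.0, -0.096], [0.0, -1.0, -0.0]]
ft_force: [0.7, 2.0, -0.2]
finger_gap: 0.028
```

Emit:
play_rows(motion=[[[0,0,0],[0,0,0]]])

```text
time: 72.8
tcp_pos: [0.6579, -0.0905, 0.0986]
eef_rot: [[-0.096, -0.0, 0.995], [-0.995, 0.0, -0.096], [0.0, -1.0, -0.0]]
ft_force: [1.4, 2.2, -0.4]
finger_gap: 0.0279
```

Emit:
play_rows(motion=[[[0,0,0],[0,0,0]]])

```text
time: 72.92
tcp_pos: [0.6579, -0.0905, 0.0987]
eef_rot: [[-0.096, -0.0, 0.995], [-0.995, -0.0, -0.096], [0.0, -1.0, -0.0]]
ft_force: [0.4, 2.8, -0.8]
finger_gap: 0.0276
```

Emit:
play_rows(motion=[[[0,0,0],[0,0,0]]])

```text
time: 73.05
tcp_pos: [0.6579, -0.0905, 0.0986]
eef_rot: [[-0.096, -0.0, 0.995], [-0.995, 0.0, -0.096], [-0.0, -1.0, -0.0]]
ft_force: [0.5, 3.5, -1.1]
finger_gap: 0.0276
```

Emit:
play_rows(motion=[[[-0.05,0,0],[0,0,0]],[[-0.05,0,0],[0,0,0]],[[-0.05,0,0],[0,0,0]]])

```text
time: 73.42
tcp_pos: [0.6579, -0.0903, 0.0986]
eef_rot: [[-0.096, -0.0, 0.995], [-0.995, -0.0, -0.096], [0.0, -1.0, -0.0]]
ft_force: [0.3, 0.1, -0.0]
finger_gap: 0.0278
```

Emit:
play_rows(motion=[[[0,0,0],[0,0,0]]])

```text
time: 73.55
tcp_pos: [0.6579, -0.0903, 0.0986]
eef_rot: [[-0.096, -0.0, 0.995], [-0.995, -0.0, -0.096], [0.0, -1.0, -0.0]]
ft_force: [-0.1, 0.3, -1.8]
finger_gap: 0.0279
```

```bash
python3 -c "
from go import *
feel([.6455,-.1398],-.094,1)"
```

```text
feel x 7.76 y 50.41 Fx 0.11 Fy 0.43 Mz -0.020 sd [0. 0. 0.] t 73.6 z 0.0986
```

Emit:
play_rows(motion=[[[0.05,-2,0],[0,0,0]],[[0.05,-6,0],[0,0,0]],[[0.05,-9,0],[0,0,0]],[[0.05,-9,0],[0,0,0]],[[0.05,-9,0],[0,0,0]]])

```text
time: 74.22
tcp_pos: [0.6574, -0.0904, 0.188]
eef_rot: [[-0.096, -0.001, 0.995], [-0.995, 0.0, -0.096], [-0.0, -1.0, -0.001]]
ft_force: [-0.1, 1.2, -1.8]
finger_gap: 0.0281
```

```bash
python3 -c "
from go import *
go([.4638,-.3347,.185],-2.04)
f=grab_frame('side');u=proj(f,[.4641,-.3351,.075]);a,o=crop(f,u,28,14);print('side',u,o)
t=grab_frame('top');u=proj(t,[.4641,-.3351,.075]);b,o=crop(t,u,20,20);print('top',u,o)
cv2.imwrite('pics/g10.png',np.hstack([a[100:700,200:600],b[100:700,200:600]]))
cv2.imwrite('pics/sraw.png',f['pixels'][:,:,::-1]);cv2.imwrite('pics/traw.png',t['pixels'][:,:,::-1])"
```

```text
move [26.17, 0.31, -16.92] [0.001, 0.373, 0.0] | t 74.2 F [-0.11  1.17 -1.84] tcp [ 0.6574 -0.0904  0.188 ] phi -1.667 gap 0.0281
side [360.2433 273.6911] (332, 245)
top [417.2048 230.8733] (397, 210)
```

View pics/g10.png

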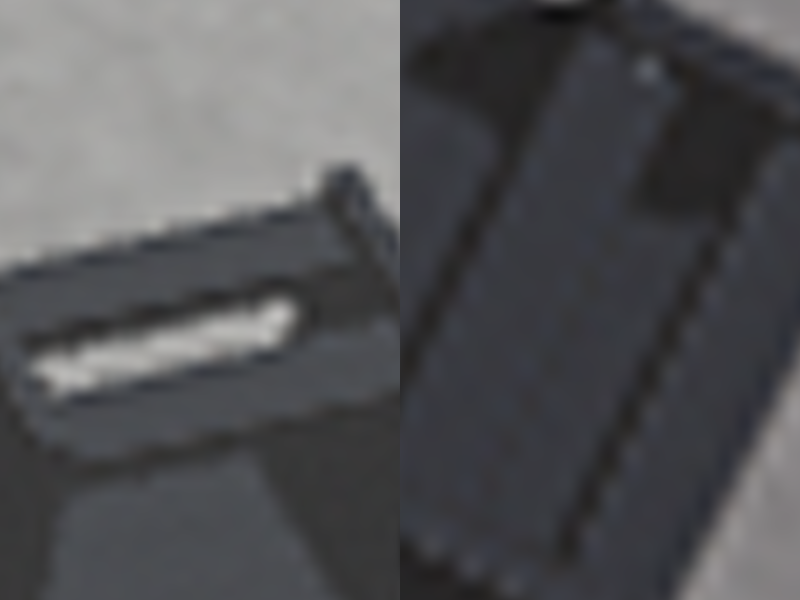

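```bash
python3 -c "
from go import *
f=grab_frame('side')
yaw=-.472;ex=np.array([np.cos(yaw),np.sin(yaw)]);ey=np.array([-ex[1],ex[0]])
for n,x,y in (('farL',30,335),('farR',360,265),('nearL',55,398),('nearR',395,320)):
    P=ray(f,(x+200.5)/14-.5+332,(y+100.5)/14-.5+245,.075)[:2];d=P-[.4642,-.3338];print(n,P,'along %.1f across %.1f'%(d@ex*1e3,d@ey*1e3))
"
```

```text
farL [ 0.4398 -0.3197] along -28.2 across 1.5
farR [ 0.4899 -0.3472] along 28.9 across -0.3
nearL [ 0.4324 -0.3301] along -30.0 across -11.1
nearR [ 0.4843 -0.3575] along 28.7 across -12.0
```

Emit:
play_rows(motion=[[[6,0.1,-4],[0,0.1,0]],[[11,0.1,-7.2],[0,0.2,0]],[[16,0.2,-10.4],[0,0.3,0]],[[21,0.3,-13.6],[0,0.389,0]],[[26.36,0.3,-17],[0,0.389,0]],[[26.36,0.3,-17],[0,0.389,0]],[[26.36,0.3,-17],[0,0.389,0]],[[26.36,0.3,-17],[0,0.389,0]],[[26.36,0.3,-17],[0,0.389,0]]])

```text
time: 75.5
tcp_pos: [0.4642, -0.3353, 0.1855]
eef_rot: [[-0.464, -0.0, 0.886], [-0.886, 0.0, -0.464], [-0.0, -1.0, -0.0]]
ft_force: [0.0, 1.3, -1.7]
finger_gap: 0.0276
```

```bash
python3 -c "
from go import *
go([.4628,-.3365,.13],-2.056)"
```

```text
move [0.17, 5.55, -0.07] [0.0, 0.002, -0.0] | t 75.5 F [ 0.01  1.31 -1.72] tcp [ 0.4642 -0.3353  0.1855] phi -2.054 gap 0.0276
```

Emit:
play_rows(motion=[[[0.17,1.5,-0.07],[0,0,0]],[[0.17,3,-0.07],[0,0,0]],[[0.17,3.7,-0.07],[0,0,0]],[[0.17,4.2,-0.07],[0,0,0]],[[0.17,4.6,-0.07],[0,0,0]],[[0.17,4.6,-0.07],[0,0,0]],[[0.17,4.6,-0.07],[0,0,0]]])

```text
time: 76.38
tcp_pos: [0.4622, -0.338, 0.1401]
eef_rot: [[-0.466, 0.0, 0.885], [-0.885, -0.001, -0.466], [0.0, -1.0, 0.001]]
ft_force: [-0.2, 0.6, -2.7]
finger_gap: 0.028
```

```bash
python3 -c "
from go import *
go([.4628,-.3365,.0835],-2.056)
f=grab_frame('side');a,o=crop(f,(361,270),25,12);cv2.imwrite('pics/g11.png',a)"
```

```text
move [-0.16, 5.66, -0.02] [-0.001, -0.0, 0.0] | t 76.4 F [-0.2   0.58 -2.69] tcp [ 0.4622 -0.338   0.1401] phi -2.056 gap 0.0280
```

View pics/g11.png

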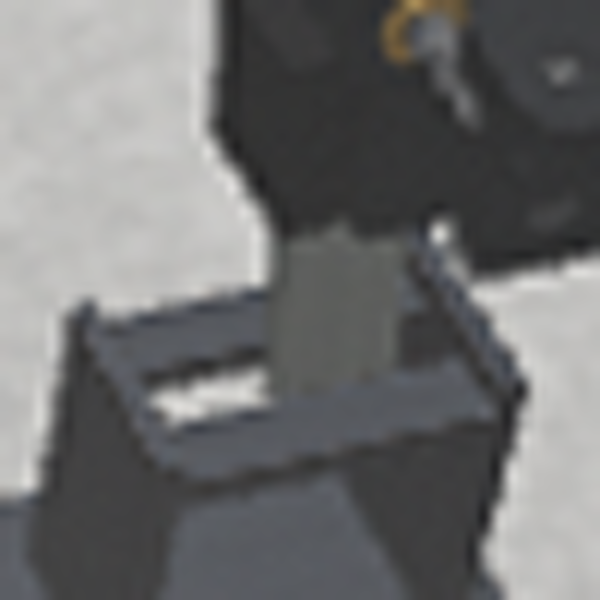

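Emit:
play_rows(motion=[[[-0.04,1,-0.3],[0,0,0]],[[-0.04,2,-0.3],[0,0,0]],[[-0.04,3,-0.3],[0,0,0]],[[-0.04,4,-0.3],[0,0,0]],[[-0.04,4.9,-0.3],[0,0,0]],[[-0.04,5.5,-0.3],[0,0,0]],[[-0.04,5.65,-0.3],[0,0,0]],[[-0.04,5.65,-0.3],[0,0,0]],[[-0.04,5.65,-0.3],[0,0,0]]])

```text
time: 77.55
tcp_pos: [0.4596, -0.336, 0.0837]
eef_rot: [[-0.466, 0.0, 0.885], [-0.885, -0.0, -0.466], [0.0, -1.0, 0.0]]
ft_force: [-2.0, 2.5, 4.7]
finger_gap: 0.0277
```

```bash
python3 -c "
from go import *
go([.4628,-.3365,.082],-2.056)"
```

```text
move [-0.11, 0.17, 0.3] [-0.0, 0.0, 0.0] | t 77.5 F [-2.05  2.51  4.72] tcp [ 0.4596 -0.336   0.0837] phi -2.056 gap 0.0277
```

Emit:
play_rows(motion=[[[0,0,0],[0,0,0]],[[0,0,0],[0,0,0]],[[0,0,0],[0,0,0]],[[0,0,0],[0,0,0]],[[0,0,0],[0,0,0]],[[0,0,0],[0,0,0]],[[0,-3,0],[0,0,0]],[[0,-8,0],[0,0,0]],[[0,-14,0],[0,0,0]],[[0,-14,0],[0,0,0]]], hand=1)

```text
time: 78.8
tcp_pos: [0.4619, -0.3385, 0.2293]
eef_rot: [[-0.466, 0.007, 0.885], [-0.885, -0.008, -0.466], [0.004, -1.0, 0.01]]
ft_force: [0.3, 0.3, 1.0]
finger_gap: 0.088
```

Emit:
play_rows(motion=[[[0,0,-5],[0,0,0]],[[0,0,-10],[0,0,0]],[[0,0,-10],[0,0,0]]])

```text
time: 79.18
tcp_pos: [0.3685, -0.287, 0.2213]
eef_rot: [[-0.467, -0.003, 0.884], [-0.884, 0.003, -0.467], [-0.001, -1.0, -0.004]]
ft_force: [0.6, -0.6, 0.3]
finger_gap: 0.0882
```

```bash
python3 -c "
from go import *
f=grab_frame('side');t=grab_frame('top')
a,_=crop(f,(361,270),40,7);m=cv2.resize(t['pixels'][90:290,90:360,::-1],None,fx=1.9,fy=1.9);m2=np.zeros((560,m.shape[1],3),np.uint8);m2[:m.shape[0]]=m
cv2.imwrite('pics/end.png',np.hstack([a[:,140:420],m2]));s=observe();print(s['time'],s['finger_gap'],s['ft_force'],s['tcp_pos'])"
```

```text
79.275 0.08776527095859736 [0.18   1.0278 0.3194] [ 0.3711 -0.2894  0.2228]
```

View pics/end.png

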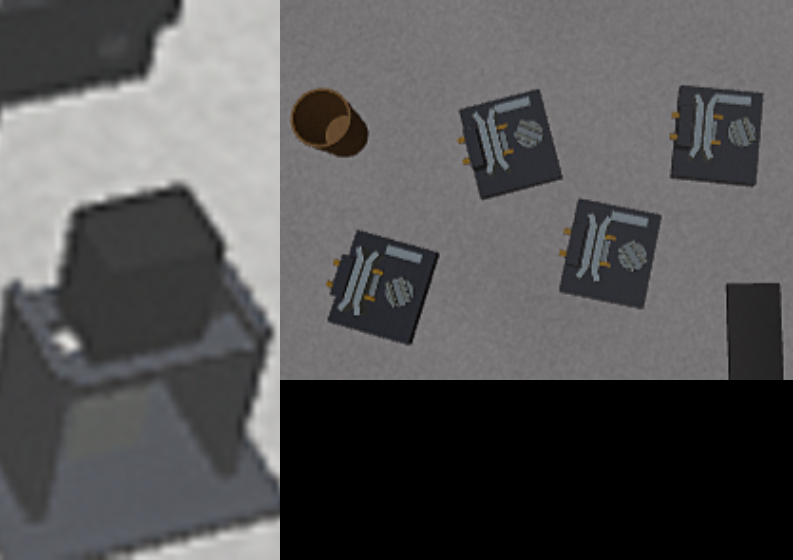

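```bash
python3 -c "
from meas import *
holders([(155,236),(211,165),(264,223),(320,161)],1)" | grep ^H
```

```text
H [0.4415 0.3662] R 0.0232 yaw -0.222 slot -0.235 joint 0.012 bf 0.0015 cheek nan gap nan coh 24.71 x -0.0428 0.0444
H [0.6314 0.1948] R 0.0231 yaw 0.260 slot 0.213 joint 0.046 bf 0.0043 cheek nan gap nan coh 11.72 x -0.0436 0.0434
H [0.4889 0.0543] R 0.0235 yaw -0.175 slot -0.156 joint -0.020 bf 0.0042 cheek nan gap nan coh 23.70 x -0.0432 0.0426
H [ 0.6521 -0.0894] R 0.0235 yaw -0.099 slot -0.093 joint -0.005 bf 0.0037 cheek nan gap nan coh 23.27 x -0.0438 0.0429
```

```bash
python3 -c "
from rig import *
print(close_job())"
```

```text
the job is handed in; nothing more can be done
None
```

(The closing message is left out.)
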